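# Press a carrier of mounted slides

## Task

The freshly cover-slipped slides must cure under pressure: take the slide carrier by its blue grip and slide it level and gently into the slide press until it is fully home against the back stop. Then take the loose black sleeve on the crank and, never letting go of it while the crank turns, wind clockwise (seen from above) until you feel the platen bear firmly on the stack - the sleeve then pulls about 4.5 N harder than it did running free - stop there before the glass cracks, and let go, leaving the carrier under pressure.

Things in the scene. Friction and masses are not known exactly. Their poses are not given: they have to be found in the camera images.
- press: Slide press, screwed down. Origin on the bench under the screw axis, z up; its open front looks along its own -x, carriers go in along +x. Pale base x -62 to 50, y +-82 mm; 16 mm steel columns at y = +-62 mm; pale bridge across them: x +-22, y +-78, z 146 to 168 mm. 38 mm free between bed and raised platen.
- bed_home (a point): Point on the steel bed's surface (30 mm above the bench) straight under the screw; axes as the press. The carrier's origin lies here when fully home. The bed reaches from x = -62 to +38 mm.
- rail_mouth (a point): Midway between the front ends of the two guide rails, on the bed, 36 mm in front of bed_home (-x). Rails: 8 mm high, inner faces at y = +-43.5 mm, from here back to x = +38 mm of bed_home; in front of here they flare outward over 19 mm to about 100 mm apart.
- back_stop: Steel stop on the bed with a thin rubber face, 44 mm wide, 12 mm high; origin at the foot of its front face, 33 mm behind bed_home along the press's +x. More than 40 N against it chips the glass.
- platen: Rubber-faced aluminium plate, 50 x 66 mm; origin mid-underside, 68 mm above the bench when raised (crank at 0). Goes straight down 12 mm per clockwise turn. Sprung, about 80 N/mm: on the stack the load grows about 2.7 N per degree of crank. 50 to 160 N is right for curing (aim for 100); above 180 N the glass cracks.
- crank_axis (a point): Point on the crank's vertical axis, 226 mm above the bench, at the height of sleeve_mid. A wire shelf hangs over the back of the bench, 540 mm up, from x = 0.60 m backward: keep forearm and wrist in front of it.
- crank (a joint): Turn of the crank, rad: 0 fully raised, grows clockwise seen from above; starts at 0 to 1.6, travel -0.3 to 16.6. Self-holding: stays where it is left (a load over about 105 N settles back to that). Running free it takes about 4.8 N along the circle at the sleeve; plus 0.0455 N for each N of platen load, so 100 N is 4.5 N above free running.
- sleeve: Loose black ribbed grip sleeve, upright, 22 mm diameter, 50 mm tall (196 to 246 mm above the bench), spinning freely on the crank's pin; origin mid-foot. Goes round crank_axis at 42 mm radius; must be held whenever the crank turns. Steel crank arm below it (top 194 mm above the bench); flat 16 mm cap over it up to 250 mm.
- sleeve_mid (a point): On the sleeve's axis, 30 mm above its foot: where to hold it. Compare pulls taken while moving, or always after equal small steps: standing still, the screw's friction can hide up to 4.8 N either way.
- carrier: Slide carrier, loose, about 150 g, flat on the bench at the start. Aluminium frame 66 (x) x 84 (y) x 14 mm holding slides under a pressure glass whose top stands 18 to 26 mm above the underside, differing from carrier to carrier. Origin under the middle of the frame, z up. Its +x side enters the press first; 1.5 mm clear of each rail.
- grip (a point): Where to hold the carrier: in its blue grip, 88 mm from the carrier's origin along -x, 24 mm above its underside; axes as the carrier. The grip is 16 mm wide (y; close the fingers on it across y), 56 mm long (x), from 12 to 30 mm above the underside; a low neck (22 mm wide, 11 mm high) joins it to the frame.
- oil_bottle: Bystander: brown 31 mm bottle with black cap, 76 mm tall; origin under its middle.
- timer: Bystander: white timer 56 x 70 x 20 mm; origin under its middle.
- cover_glass_box: Bystander: blue carton 46 x 50 x 58 mm; origin under its middle.
- tweezers: Bystander: steel forceps, 130 mm long, lying; origin under the middle.
- marker_pen: Bystander: white marker pen with black cap, 137 mm long, 12 mm thick, lying; origin under the middle.

How it is judged:
By the outcome, as a careful person would: the job done as asked, in the order asked, and still so for the second after the job is handed in, with the robot touching nothing.
It also fails if it takes over 72 s, if anything falls off the work surface, if the arm or the gripper's body presses on something with over 40 N, if the wrist force passes 120 N, or if a joint passes its speed limit or range.

## Robot

A 6-joint arm with a two-finger parallel gripper is mounted at the origin on a cart in front of the work surface, level with it; the furniture and walls round the work are solid. World frame = base frame: x ahead of the robot, y to its left, z up, the work surface at z = 0. Lengths are in m, angles in degrees, forces in N, time in s.
With the tool pointing down it reaches from about 0.275 to 0.975 m from the base axis. Payload 8.4 kg.
Tool frame: the origin (TCP) lies on the centre line of the jaws, within the pads' length; the fingertips stand 17 mm ahead of it and the grasp point (between the pads) lies 2 mm behind it; z points along the fingers, y is the direction in which the jaws open and shut (so a half turn about z gives the same grasp; the last joint's range is limited). The gripper opens to 92 mm and grips with 3 to 60 N. Pads are 20 mm wide; open, the fingers measure 128 mm over their backs; the gripper's body (75 mm by 189 mm) begins 69 mm behind the grasp point.
Start: joints at [-64.882, 20.225, 93.587, -0, 66.188, -0.138], TCP at [0.267, -0.565, 0.232] pointing down, gripper open.
Joint ranges: [-150.9, 150.9], [-52.94, 120.26], [3.33, 152.33], [-74.26, 254.26], [0, 154.13], [-172.89, 172.89]. Speed limits (degrees/s): [127.2, 127.2, 159.86, 180, 180, 180].

## Interface

Orientations are given as [roll, pitch, yaw] about the fixed x, y, z axes, in that order (R = Rz(yaw) Ry(pitch) Rx(roll)).
In Python, from bench import * gives the robot as it stands. The module is installed in compiled form; this text tells all that it offers.
- The arm moves only by the tool arm_command, never from a script. Its argument "steps" is a list that holds one entry, the list of rows, each a list of 7 numbers: the turn, a rotation vector about the tool's x, y, z in rad, then the shift along the tool's x, y, z in m, then the opening, from 0 (shut) to 1 (fully open). In form: [[[ax, ay, az, dx, dy, dz, jaw], ...]]. A call has 1 to 20 rows; each row shifts and turns the commanded pose from where the row before left it, along the tool's axes as they then stand; what a row does not reach is not made up. A row lasts 1/8 s, in which the tool goes at most 62.5 mm and 10.7 degrees, less where a joint would pass 70% of its speed; a pose out of reach is approached as far as the arm can. A call with a gripper value outside its range is refused whole. The fingers move at their own pace and stop on an object; "force" is the grip in N (left out, the last holds). Time passes only in rows, so rows that do not move let the fingers close. It gives the time, the measured TCP pose, the force and the opening at its end, in the units of the state.
- state(): the state, without advancing time (a new reading comes with each control period).
- capture(name): name is "scene" or "top"; returns a dict with "image" (400x640x3 uint8, red, green, blue), "mtx" (3x3 intrinsics, pixels), "view" (4x4, takes a point from world to camera coordinates). Camera axes: x right, y down, z forward; pixel columns grow to the right and rows downward; lengths in m; the calibration is good to about 2 mm. A picture is of the moment at which its call begins. There is no depth.
- job_done(): hands the job in, once; it reports no verdict.
Trained networks look in a picture, given as the dict that the camera call returned (one of the last four; its "shot" number tells which), for a name from the list of things; names that differ only in an ending like _2 or _b are one class to them, and where a whole thing is asked for, a point or a joint stands for the part that bears it (a point fixed in the world has none). Each returns a list of dicts, best first, with "conf" (0 to 1); they miss things now and then, are a little off and sometimes report something else, mostly with a low value. They report only what shows in the picture. A call takes as long as a camera call.
- spot_in(query, picture): "xy" ([column, row] in pixels, amid what is visible of it).
- masks_of(query, picture): "pixels" (400x640 bool, what is visible of it) and "xy" ([column, row] in pixels, amid what is visible of it).
The state is a dict: "t": time; "joint_positions": joint angles; "qvel": joint speeds; "joint_torque": joint torques, N m; "position": TCP position; "eef_rot": TCP orientation; "contact_force": force on the tool from outside, world axes, zero at the start; "ft_torque": the same for the moment, N m; "finger_gap": finger opening in m.
Only numpy, scipy, OpenCV 4.12 (cv2) and the standard library are available. Lean on these libraries where they do the work, as an engineer would, in place of code of your own. Each camera call takes 0.05 s, during which the arm holds its last target.

## Working session

There is one attempt and no reset: what is moved stays moved. The work goes in short steps, Python scripts to look and compute and a tool call to move; the robot and the scene stay as the last step left them, time stands still between calls to the robot, and variables do not carry over. Pictures are saved under pics/ and viewed, and the job is handed in when it is done.

Besides the shell and the picture viewer there is one more tool, called by a JSON object that holds its "api" and its "payload", one argument or row to a line. arm_command: Moves the arm, as the interface text tells. Its arguments: {"type":"object","properties":{"steps":{"type":"array","items":{"type":"array","items":{"type":"array","items":{"type":"number"}}}},"force":{"type":"number"}},"required":["steps"]}

```bash
mkdir -p pics
python3 - <<'E'
from bench import *
import cv2,numpy as np
print(state())
for n in ("scene","top"):
    p=capture(n); cv2.imwrite(f"pics/{n}0.png",p["image"][:,:,::-1]); print(n,p["mtx"].round(1).tolist(),p["view"].round(4).tolist(),p["shot"])
    for q in ("carrier","grip","press","sleeve","platen","oil_bottle","back_stop"):
        try: print(q,[(np.round(d["xy"],1).tolist(),round(d["conf"],2)) for d in spot_in(q,p)][:3])
        except Exception as e: print(q,e)
E
```

```text
{'t': 0.0, 'joint_positions': array([-6.48804249e+01,  2.02629311e+01,  9.36283098e+01, -1.41147970e-03,
        6.61857828e+01, -1.37908906e-01]), 'qvel': array([-0.05800688,  0.04018663, -0.00517577,  0.01588753,  0.03199922,
       -0.06162899]), 'joint_torque': array([ 1.80500410e-03, -5.93833423e+01, -3.34215653e+01,  6.95003173e-02,
        2.31630472e-02, -8.53904339e-05]), 'position': array([ 0.26647507, -0.56484246,  0.23086454]), 'eef_rot': array([-1.79922973e+02,  1.10514152e-03,  2.52580556e+01]), 'contact_force': array([-0.00182077,  0.45523054,  0.70250137]), 'ft_torque': array([-0.03222844, -0.01250222,  0.04132992]), 'finger_gap': 0.09159635215141568}
scene [[500.6, 0.0, 322.7], [0.0, 500.6, 197.7], [0.0, 0.0, 1.0]] [[-0.8055, -0.5922, -0.0205, 0.4382], [-0.3714, 0.5316, -0.7612, 0.2376], [0.4617, -0.6055, -0.6482, 1.4594], [0.0, 0.0, 0.0, 1.0]] 1
carrier [([375.1, 193.6], 0.98)]
grip [([372.9, 188.9], 0.66), ([317.7, 230.0], 0.66)]
press [([317.7, 233.1], 0.71)]
sleeve [([304.5, 195.0], 0.63)]
platen [([313.1, 230.3], 0.65)]
oil_bottle [([255.7, 293.6], 0.61)]
back_stop [([306.7, 240.2], 0.42)]
top [[395.3, 0.0, 318.8], [0.0, 395.3, 195.3], [0.0, 0.0, 1.0]] [[-0.126, -0.992, -0.0031, 0.1811], [-0.9593, 0.1226, -0.2546, 0.4975], [0.2529, -0.0291, -0.967, 1.0733], [0.0, 0.0, 0.0, 1.0]] 2
carrier [([412.4, 215.7], 0.97), ([425.7, 164.8], 0.17)]
grip [([412.2, 215.6], 0.8)]
press [([310.1, 213.2], 0.75), ([426.3, 162.5], 0.63)]
sleeve []
platen []
oil_bottle []
back_stop []
```

View pics/scene0.png

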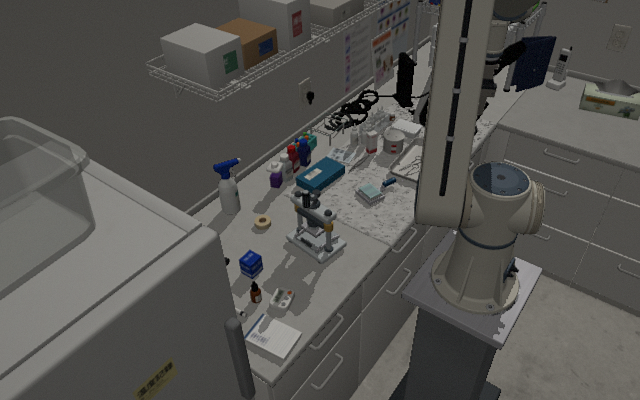

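View pics/top0.png

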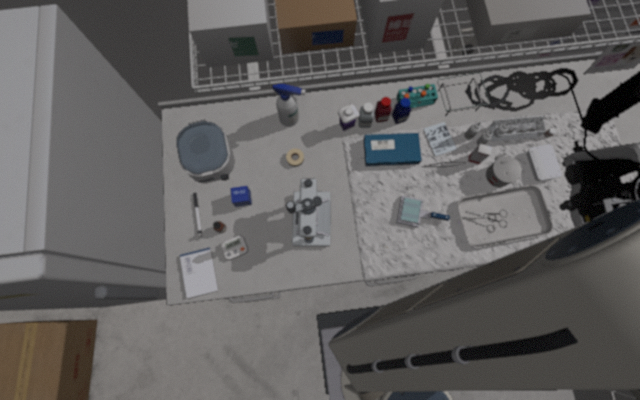

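Run:
```python
import cv2,numpy as np
a=cv2.imread("pics/scene0.png"); b=cv2.imread("pics/top0.png")
c=cv2.resize(a[165:275,230:410],None,fx=4.4,fy=4.4,interpolation=cv2.INTER_CUBIC)
d=cv2.resize(b[160:270,270:460],None,fx=4.2,fy=4.2,interpolation=cv2.INTER_CUBIC)
cv2.imwrite("pics/sc.png",cv2.convertScaleAbs(c,alpha=1.5)); cv2.imwrite("pics/tc.png",cv2.convertScaleAbs(d,alpha=1.5))
```

```text
(no output)
```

View pics/sc.png

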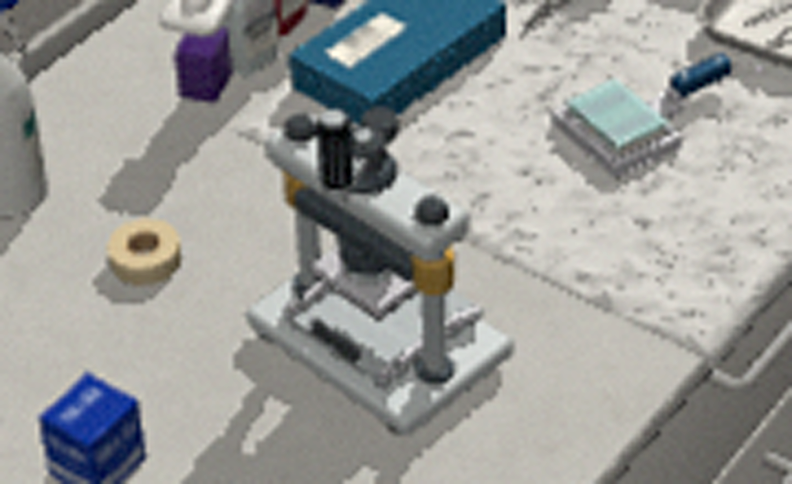

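View pics/tc.png

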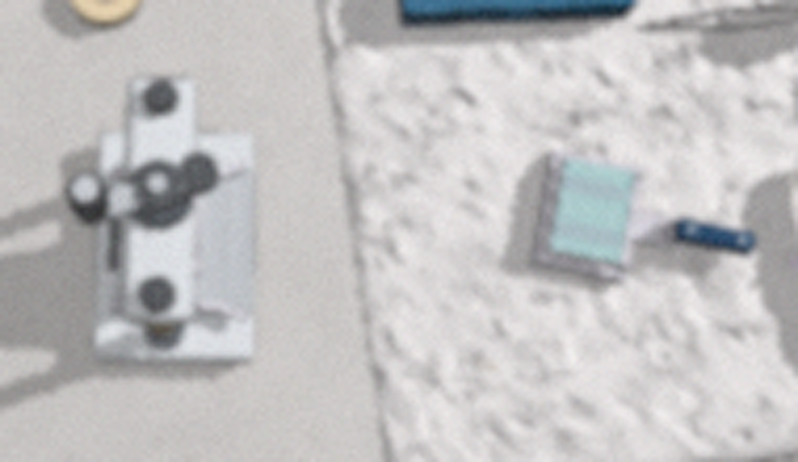

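```bash
cat > h.py <<'E'
import numpy as np,cv2,pickle
from scipy.optimize import least_squares
def cam(p): return p["mtx"],p["view"]
def proj(P,M,V):
    P=np.atleast_2d(P); c=P@V[:3,:3].T+V[:3,3]; q=c@M.T; return q[:,:2]/q[:,2:]
def pose(p,L):  # p=x,y,yaw(rad); L local pts
    L=np.atleast_2d(L);c,s=np.cos(p[2]),np.sin(p[2])
    return np.c_[p[0]+c*L[:,0]-s*L[:,1],p[1]+s*L[:,0]+c*L[:,1],L[:,2]]
def box(x0,x1,y0,y1,z0,z1):
    v=[(x,y,z) for x in(x0,x1) for y in(y0,y1) for z in(z0,z1)]
    e=[(i,j) for i in range(8) for j in range(i) if bin(i^j).count('1')==1]
    return np.array(v)/1000.,e
def ray(uv,M,V,z):
    d=V[:3,:3].T@np.linalg.solve(M,[uv[0],uv[1],1]); o=-V[:3,:3].T@V[:3,3]
    return o+d*(z-o[2])/d[2]
E
python3 - <<'E'
from bench import *
from h import *
S=capture("scene");T=capture("top")
pickle.dump((S,T),open("p0.pkl","wb"))
for q in ("carrier","press"):
  for n,p in(("s",S),("t",T)):
    for m in masks_of(q,p)[:1]: np.save(f"m_{q}_{n}.npy",m["pixels"]); print(q,n,m["conf"],m["pixels"].sum())
tc=lambda u,v:(270+(u+.5)/4.2-.5,160+(v+.5)/4.2-.5); sc=lambda u,v:(230+(u+.5)/4.4-.5,165+(v+.5)/4.4-.5)
def fit(pk,p0):
  def r(p): return np.concatenate([(proj(pose(p,np.array(L)/1000.),*cam(C))[0]-uv) for C,uv,L in pk])
  s=least_squares(r,p0); return s.x,r(s.x)
press=[(T,tc(133,80),(22,-78,168)),(T,tc(195,82),(-22,-78,168)),
 (S,sc(425,250),(22,78,168)),(S,sc(468,212),(-22,78,168)),(S,sc(267,143),(22,-78,168)),(S,sc(310,112),(-22,-78,168)),
 (S,sc(402,434),(50,82,0)),(S,sc(513,348),(-62,82,3)),(S,sc(248,317),(50,-82,3))]
pp,r=fit(press,[.65,0,1.57]); print("press",pp,np.degrees(pp[2]),r.reshape(-1,2).round(1).tolist())
g=14
car=[(T,tc(548,155),(33,-42,14)),(T,tc(538,270),(33,42,14)),(T,tc(617,282),(-33,42,3)),
 (T,tc(678,230),(-60,0,28)),(T,tc(755,240),(-116,0,28)),
 (S,sc(620,178),(33,42,0)),(S,sc(552,116),(33,-42,14)),(S,sc(680,137),(-33,42,14))]
cp,r=fit(car,[.65,-.3,1.57]); print("car",cp,np.degrees(cp[2]),r.reshape(-1,2).round(1).tolist())
pickle.dump((pp,cp),open("fit.pkl","wb"))
def draw(C,bx,k,x0,y0,w,h,fn):
  im=cv2.resize(C["image"][y0:y0+h,x0:x0+w,::-1],None,fx=k,fy=k,interpolation=cv2.INTER_CUBIC); im=cv2.convertScaleAbs(im,alpha=1.4)
  for p,(v,e),col in bx:
    q=proj(pose(p,v),*cam(C)); q=((q-[x0,y0]+.5)*k-.5)
    for i,j in e: cv2.line(im,tuple(q[i].round().astype(int).tolist()),tuple(q[j].round().astype(int).tolist()),col,1)
  cv2.imwrite(fn,im)
bx=[(pp,box(-22,22,-78,78,146,168),(0,0,255)),(pp,box(-62,50,-82,82,0,24),(0,255,0)),(cp,box(-33,33,-42,42,0,14),(0,0,255)),(cp,box(-116,-60,-8,8,12,30),(0,255,255))]
draw(S,bx,4.4,230,165,180,110,"pics/so1.png");draw(T,bx,4.2,270,160,190,110,"pics/to1.png")
E
```

```text
carrier s 0.74 516
carrier t 0.83 820
press s 0.7 2538
press t 0.7 2319
press [0.46384616 0.15186182 1.41678194] 81.17562548247113 [[-0.9, -1.4], [1.0, -1.5], [0.2, -1.3], [1.2, -0.2], [-0.7, -1.6], [0.3, -1.2], [0.7, 2.8], [0.9, 2.4], [-0.5, 1.9]]
car [ 0.44629259 -0.14574363  1.27346996] 72.9644542237768 [[-0.2, -0.4], [-1.2, -0.7], [1.4, 0.8], [-0.4, -0.7], [0.3, 0.1], [-0.0, 1.1], [-0.1, -0.3], [1.0, -0.3]]
```

View pics/so1.png

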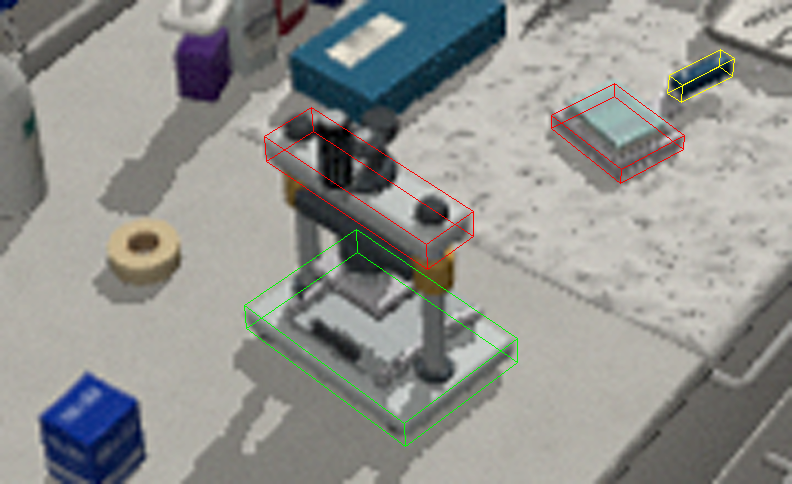

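View pics/to1.png

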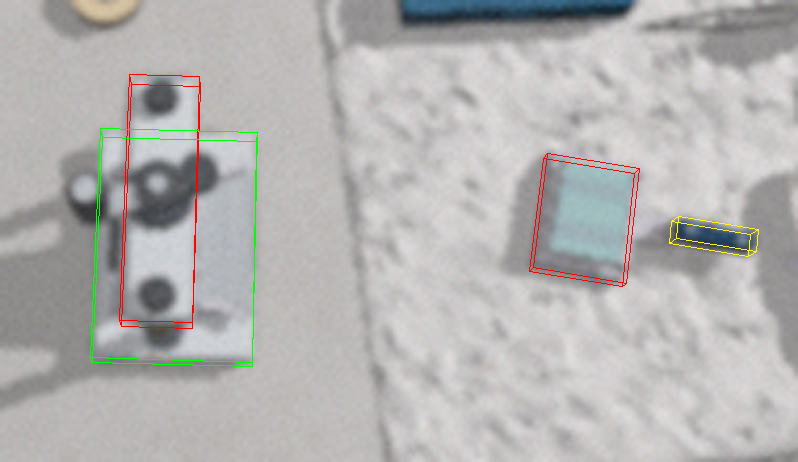

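Run:
```python
from h import *
S,T=pickle.load(open("p0.pkl","rb"))
a=S["image"][185:268,280:352,::-1]; c=cv2.resize(a,None,fx=7,fy=7,interpolation=cv2.INTER_CUBIC)
cv2.imwrite("pics/sz.png",cv2.convertScaleAbs(c,alpha=2.0))
a=T["image"][172:250,284:340,::-1]; c=cv2.resize(a,None,fx=7.5,fy=7.5,interpolation=cv2.INTER_CUBIC)
cv2.imwrite("pics/tz.png",cv2.convertScaleAbs(c,alpha=1.3))
```

```text
(no output)
```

View pics/sz.png

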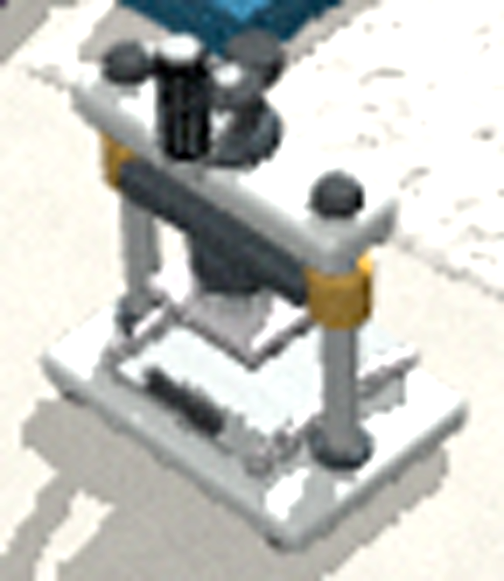

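View pics/tz.png

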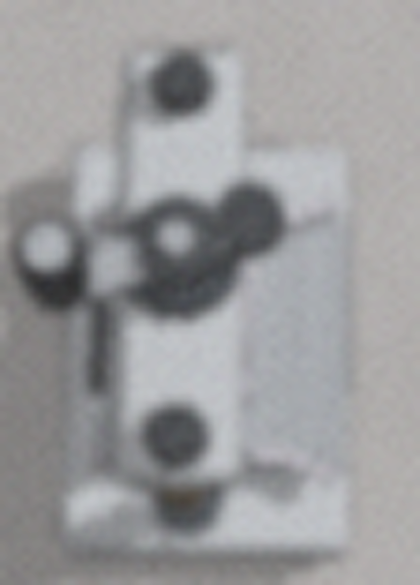

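```bash
cat > rapid.py <<'E'
from h import *
from scipy.ndimage import map_coordinates,gaussian_filter
def edgepts(C,a,b,n=25,w=3.0,sm=0.7,trim=.12):
    g=gaussian_filter(C["image"].astype(float).mean(2),sm)
    d=(b-a)/np.linalg.norm(b-a); nn=np.array([-d[1],d[0]]); s=np.arange(-w,w+.01,.1); out=[]
    for t in np.linspace(trim,1-trim,n):
        m=a+t*(b-a); P=m[:,None]+nn[:,None]*s
        v=map_coordinates(g,[P[1],P[0]],order=1); gr=np.abs(np.gradient(v))*np.exp(-.5*(s/(w*.6))**2)
        k=gr.argmax(); out.append((s[k],gr[k]))
    return np.array(out),nn
def refine(lines,p0,L,np_extra=0,it=12,w=3.,verbose=True):
    """lines: (C, funcA(p), funcB(p)) world pts"""
    p=np.array(p0,float)
    for i in range(it):
        obs=[]
        for C,A,B in lines:
            a,b=proj(A(p),*cam(C))[0],proj(B(p),*cam(C))[0]
            o,nn=edgepts(C,a,b,w=w); med=np.median(o[:,0]); ok=np.abs(o[:,0]-med)<1.0
            ok&=o[:,1]>.3*np.median(o[:,1])
            f=np.linspace(.12,.88,25)[ok]; pts=a+f[:,None]*(b-a)+o[ok,:1]*nn
            obs.append((C,A,B,pts,nn))
        def r(q):
            R=[]
            for C,A,B,pts,nn in obs:
                a,b=proj(A(q),*cam(C))[0],proj(B(q),*cam(C))[0]; d=(b-a)/np.linalg.norm(b-a); m=np.array([-d[1],d[0]])
                R.append((pts-a)@m/np.sqrt(len(pts)))
            return np.concatenate(R)
        p=least_squares(r,p,loss="soft_l1",f_scale=.15,x_scale=.01).x
    if verbose:
        for (C,A,B,pts,nn) in obs:
            a,b=proj(A(p),*cam(C))[0],proj(B(p),*cam(C))[0]; d=(b-a)/np.linalg.norm(b-a); m=np.array([-d[1],d[0]])
            rr=(pts-a)@m; print("  line",len(pts),rr.mean().round(2),rr.std().round(2))
    return p
def draw(C,bx,k,x0,y0,w,h,fn,al=1.4):
  im=cv2.resize(C["image"][y0:y0+h,x0:x0+w,::-1],None,fx=k,fy=k,interpolation=cv2.INTER_CUBIC); im=cv2.convertScaleAbs(im,alpha=al)
  for p,(v,e),col in bx:
    q=proj(pose(p,v),*cam(C)); q=((q-[x0,y0]+.5)*k-.5)
    for i,j in e: cv2.line(im,tuple(q[i].round().astype(int).tolist()),tuple(q[j].round().astype(int).tolist()),col,1)
  cv2.imwrite(fn,im)
def ln(C,a,b): 
    a=np.array(a)/1000.;b=np.array(b)/1000.
    return (C,lambda p:pose(p,a),lambda p:pose(p,b))
E
python3 - <<'E'
from rapid import *
S,T=pickle.load(open("p0.pkl","rb")); pp,cp=pickle.load(open("fit.pkl","rb"))
zb=[]
def lz(C,a,b,i):
    a=np.array(a)/1000.;b=np.array(b)/1000.
    def f(v): return lambda p:pose(p,[v[0],v[1],p[i]])
    return (C,f(a),f(b))
L=[ln(T,(-22,-78,168),(22,-78,168)),ln(T,(-22,-60,168),(-22,-20,168)),ln(T,(-22,20,168),(-22,70,168)),
 ln(S,(22,0,168),(22,78,168)),ln(S,(-22,78,168),(22,78,168)),ln(S,(-22,20,168),(-22,78,168)),
 ln(S,(22,0,146),(22,60,146)),
 lz(T,(-62,-82,0),(-62,82,0),4),lz(T,(-62,82,0),(50,82,0),4),lz(T,(-62,-82,0),(-30,-82,0),4),
 lz(S,(50,-82,0),(50,82,0),3),lz(S,(50,82,0),(-62,82,0),3),lz(S,(-62,82,0),(-62,60,0),4)]
p=refine(L,[*pp,.006,.022],None); print("press",p,np.degrees(p[2]))
for sub in ("S","T"):
    C0=S if sub=="S" else T
    q=refine([l for l in L if l[0] is C0],p,None,verbose=False); print(sub,q,np.degrees(q[2]))
Lc=[ln(T,(33,-42,14),(33,42,14)),ln(T,(33,-42,14),(-33,-42,14)),ln(T,(33,42,0),(-33,42,0)),
 ln(T,(-60,-8,30),(-116,-8,30)),ln(T,(-60,8,21),(-116,8,21)),
 ln(S,(33,-42,14),(33,42,14)),ln(S,(33,42,14),(-33,42,14)),ln(S,(-60,8,13),(-116,8,13)),ln(S,(-60,-8,30),(-116,-8,30))]
c=refine(Lc,cp,None,w=2.); print("car",c,np.degrees(c[2]))
pickle.dump((p,c),open("fit2.pkl","wb"))
bx=[(p,box(-22,22,-78,78,146,168),(0,0,255)),(p,box(-62,50,-82,82,p[3]*1000,p[4]*1000),(0,255,0)),(c,box(-33,33,-42,42,0,14),(0,0,255)),(c,box(-116,-60,-8,8,12,30),(0,255,255))]
draw(S,bx,4.4,230,165,180,110,"pics/so2.png");draw(T,bx,4.2,270,160,190,110,"pics/to2.png")
E
```

```text
line 21 -0.25 0.2
  line 25 0.53 0.26
  line 25 0.06 0.05
  line 23 -0.15 0.44
  line 19 0.91 0.59
  line 20 1.68 0.45
  line 25 -0.66 0.19
  line 16 -0.97 0.23
  line 22 0.12 0.12
  line 25 -0.27 0.05
  line 23 0.03 0.28
  line 14 -0.02 0.17
  line 20 0.06 0.4
press [0.46593828 0.1518542  1.43408507 0.00447804 0.01390904] 82.1670218204619
S [0.47193887 0.14777967 1.36908305 0.01320675 0.01777562] 78.4426806852324
T [0.46538752 0.1520197  1.44164346 1.53535386 0.01336569] 82.60008554506058
  line 25 0.16 0.24
  line 25 -0.09 0.23
  line 25 0.18 0.26
  line 25 0.13 0.2
  line 25 0.04 0.09
  line 22 -0.25 0.27
  line 25 -0.03 0.37
  line 25 -0.41 0.24
  line 25 0.01 0.2
car [ 0.44477378 -0.14400982  1.28288242] 73.50374850045583
```

View pics/so2.png

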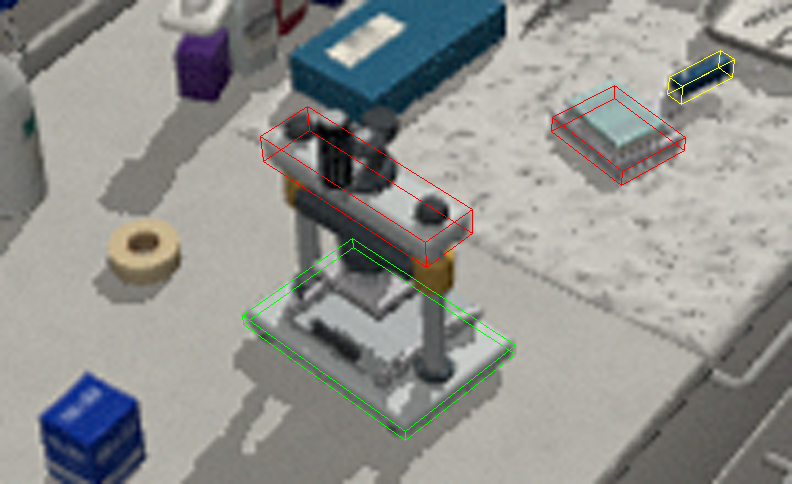

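View pics/to2.png

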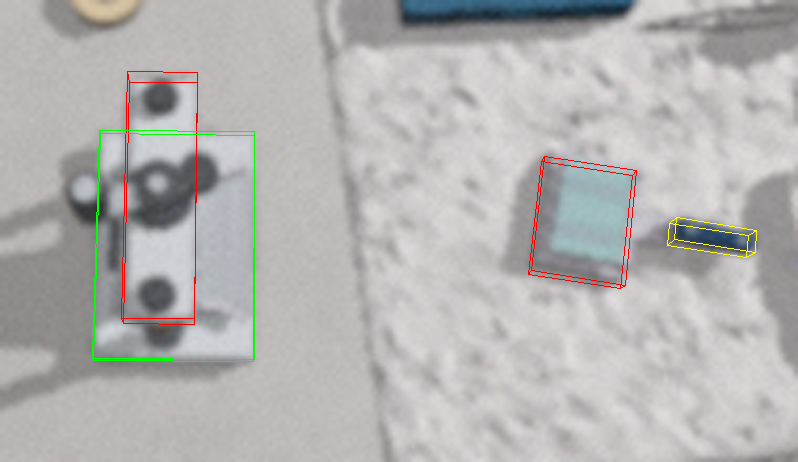

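Run:
```python
from rapid import *
S,T=pickle.load(open("p0.pkl","rb"));p,c=pickle.load(open("fit2.pkl","rb"))
f=lambda u,v:(284+(u+.5)/7.5-.5,172+(v+.5)/7.5-.5)
fs=lambda u,v:(280+(u+.5)/7-.5,185+(v+.5)/7-.5)
def dark(C,x0,y0,r,th):
    g=C["image"].astype(float).mean(2); yy,xx=np.mgrid[:400,:640]; m=((xx-x0)**2+(yy-y0)**2<r*r); w=np.clip(th-g,0,None)*m
    return (xx*w).sum()/w.sum(),(yy*w).sum()/w.sum()
a=dark(T,*f(181,83),5,110);b=dark(T,*f(174,436),5,110); print(a,f(181,83),b,f(174,436))
for z in(.172,.18):
    A=ray(a,*cam(T),z);B=ray(b,*cam(T),z);d=B-A; print("top",z,A[:2],B[:2],((A+B)/2)[:2],np.linalg.norm(d),np.degrees(np.arctan2(d[1],d[0]))+90)
a=dark(S,*fs(126,62),4,90);b=dark(S,*fs(336,193),4,90); print(a,fs(126,62),b,fs(336,193))
a=fs(126,62);b=fs(336,193)
for z in(.172,.18):
    A=ray(a,*cam(S),z);B=ray(b,*cam(S),z);d=B-A; print("sc",z,A[:2],B[:2],((A+B)/2)[:2],np.linalg.norm(d),np.degrees(np.arctan2(d[1],d[0]))+90)
# base with shrink, all edges
def lz(C,a,b,i):
    a=np.array(a)/1000.;b=np.array(b)/1000.
    def g(v): return lambda p:pose(p,[v[0]-np.sign(v[0])*p[5],v[1]-np.sign(v[1])*p[5],p[i]])
    return (C,g(a),g(b))
def lb(C,a,b):
    a=np.array(a)/1000.;b=np.array(b)/1000.
    def g(v): return lambda p:pose(p,[v[0]-np.sign(v[0])*p[5],v[1]-np.sign(v[1])*p[5],v[2]-p[5]*.3])
    return (C,g(a),g(b))
L=[lb(T,(-22,-78,168),(22,-78,168)),lb(T,(-22,-60,168),(-22,-35,168)),lb(T,(-22,20,168),(-22,70,168)),
 lz(T,(-62,-82,0),(-62,82,0),4),lz(T,(-62,82,0),(50,82,0),4),lz(T,(-62,-82,0),(-30,-82,0),4),
 lz(S,(50,-82,0),(50,82,0),3),lz(S,(50,82,0),(-62,82,0),3)]
q=refine(L,[.466,.151,np.radians(82.6),.005,.02,.002],None,w=2.5); print("press",q,np.degrees(q[2]))
```

```text
(np.float64(307.489744663039), np.float64(182.9303753313799)) (307.7, 182.63333333333333) (np.float64(306.6301369863013), np.float64(229.99973656480506)) (306.76666666666665, 229.7)
top 0.172 [0.52518521 0.14503172] [0.40170396 0.16200239] [0.46344459 0.15351706] 0.12464197615501064 262.1745681615647
top 0.18 [0.52279575 0.1450709 ] [0.40030921 0.16190486] [0.46155248 0.15348788] 0.12363791952490312 262.1745681615647
(np.float64(297.76037959667855), np.float64(193.98390103372307)) (297.57142857142856, 193.42857142857142) (np.float64(327.8090307248345), np.float64(213.02800882702428)) (327.57142857142856, 212.14285714285714)
sc 0.172 [0.52766428 0.14371316] [0.40461818 0.15993143] [0.46614123 0.1518223 ] 0.12411034153717884 262.49133185844744
sc 0.18 [0.52135528 0.15096057] [0.39933041 0.16704423] [0.46034284 0.1590024 ] 0.12308027510434763 262.49133185844744
  line 19 -0.15 0.11
  line 25 0.09 0.0
  line 25 0.13 0.01
  line 22 -0.77 0.45
  line 20 -0.01 0.03
  line 25 -0.04 0.0
  line 25 0.28 0.28
  line 25 -0.27 0.15
press [0.46476338 0.15008877 1.44514236 0.01469615 0.02144259 0.00233101] 82.8005581458506
```

{"api": "arm_command", "payload": {
  "steps": [
    [[0,0,-0.168,0,0,0,1],[0,0,-0.168,0,0,0,1],[0,0,-0.168,0,0,0,1],[0,0,-0.168,0,0,0,1],[0,0,-0.168,0,0,0,1],[0,0,0,0,0,0,1]]
  ],
  "force": 30
}}

```text
t: 1.85
position: [0.2666, -0.5653, 0.2316]
eef_rot: [180.0, -0.0, 73.3]
contact_force: [-0.1, 0.0, -0.3]
finger_gap: 0.0919
```

```bash
cat > mv.py <<'E'
import numpy as np
from scipy.spatial.transform import Rotation as Ro
def delta(s,tgt):
    R=Ro.from_euler("xyz",s["eef_rot"],degrees=True).as_matrix()
    return R.T@(np.array(tgt)-s["position"])
E
python3 - <<'E'
from bench import *
from h import *
from mv import *
s=state(); print(s["t"],s["position"],s["eef_rot"],s["contact_force"])
print(delta(s,[.4187,-.2322,.10]))
S,T=pickle.load(open("p0.pkl","rb"))
f=lambda u,v:(284+(u+.5)/7.5-.5,172+(v+.5)/7.5-.5)
fs=lambda u,v:(280+(u+.5)/7-.5,185+(v+.5)/7-.5)
# triangulate items
def tri(a,b):
    def ln(uv,C):
        V=C["view"];d=V[:3,:3].T@np.linalg.solve(C["mtx"],[*uv,1]);return -V[:3,:3].T@V[:3,3],d/np.linalg.norm(d)
    o1,d1=ln(a,T);o2,d2=ln(b,S)
    t=np.linalg.lstsq(np.c_[d1,-d2],o2-o1,rcond=None)[0]; A=o1+d1*t[0];B=o2+d2*t[1]; return (A+B)/2,np.linalg.norm(A-B)*1000
print("cap",tri(f(46,245),fs(181,48)))
print("ball",tri(f(250,215),fs(254,58)))
print("spindle",tri(f(177,234),fs(230,75)))
print("knobs",tri(f(181,83),fs(126,60)),tri(f(174,436),fs(336,192)))
E
```

```text
1.85 [ 0.26664698 -0.56526417  0.23158685] [ 1.79999289e+02 -5.80861176e-04  7.33173129e+01] [-0.09184267  0.03913786 -0.27317504]
[0.36269395 0.05003827 0.13159115]
cap (array([0.45499759, 0.19370119, 0.24845225]), np.float64(0.32173481840614504))
ball (array([0.4711701 , 0.12675724, 0.1896778 ]), np.float64(0.2940173549304161))
spindle (array([0.46467003, 0.15192973, 0.2009514 ]), np.float64(0.9262270661633549))
knobs (array([0.52583285, 0.14472369, 0.17445071]), np.float64(1.3946763179861779)) (array([0.40246211, 0.16182013, 0.17490579]), np.float64(1.2191386659299106))
```

{"api": "arm_command", "payload": {
  "steps": [
    [[0,0,0,0.045,0.0062,0.0,1],[0,0,0,0.045,0.0062,0.0,1],[0,0,0,0.045,0.0062,0.0,1],[0,0,0,0.045,0.0062,0.0,1],[0,0,0,0.045,0.0062,0.0,1],[0,0,0,0.045,0.0062,0.04,1],[0,0,0,0.045,0.0062,0.04,1],[0,0,0,0.045,0.0062,0.04,1],[0,0,0,0,0,0.01,1],[0,0,0,0,0,0,1]]
  ]
}}

```text
t: 3.1
position: [0.4171, -0.2346, 0.1014]
eef_rot: [-180.0, 0.0, 73.3]
contact_force: [-0.5, -0.9, 0.1]
finger_gap: 0.0915
```

Run:
```python
from bench import *
from rapid import *
from mv import *
s=state(); print(s["t"],s["position"],s["eef_rot"],s["contact_force"]); print(delta(s,[.4187,-.2322,.022]))
S=capture("scene");T=capture("top")
p,c=pickle.load(open("fit2.pkl","rb"))
bx=[(c,box(-33,33,-42,42,0,14),(0,0,255)),(c,box(-116,-60,-8,8,12,30),(0,255,255))]
draw(S,bx,6,330,150,110,80,"pics/so3.png");draw(T,bx,6,390,170,110,80,"pics/to3.png")
```

```text
3.1 [ 0.41705896 -0.23464181  0.10137319] [-1.79951003e+02  3.21714258e-03  7.33044223e+01] [-0.51985608 -0.91576741  0.05855089]
[0.00281478 0.00093824 0.07937226]
```

View pics/so3.png

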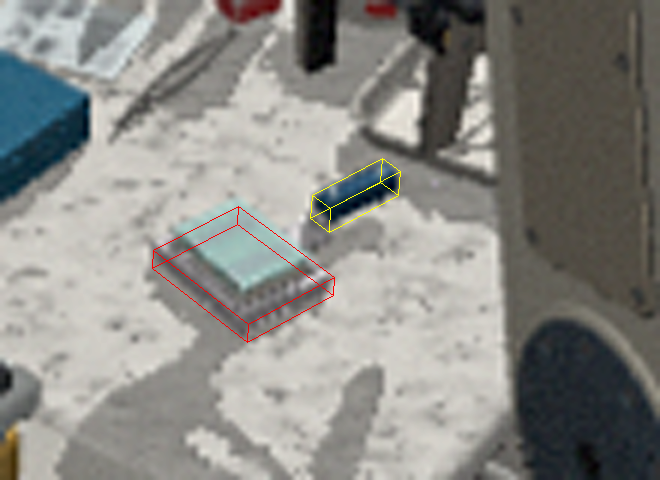

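View pics/to3.png

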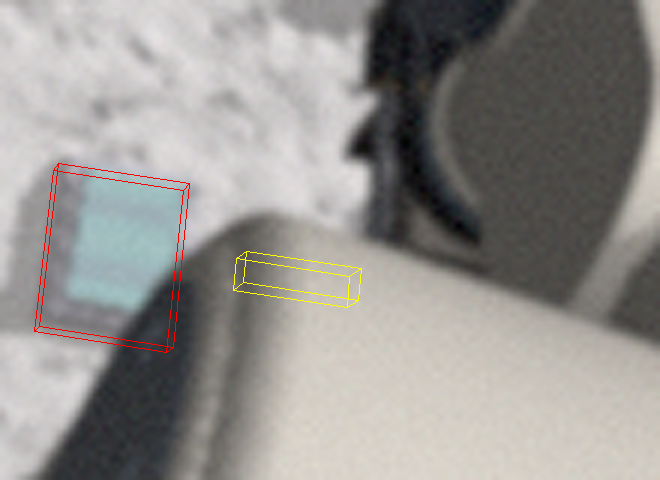

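Run:
```python
from bench import *
import cv2
for n in("scene","top"): cv2.imwrite(f"pics/{n}4.png",capture(n)["image"][:,:,::-1])
```

```text
(no output)
```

View pics/scene4.png

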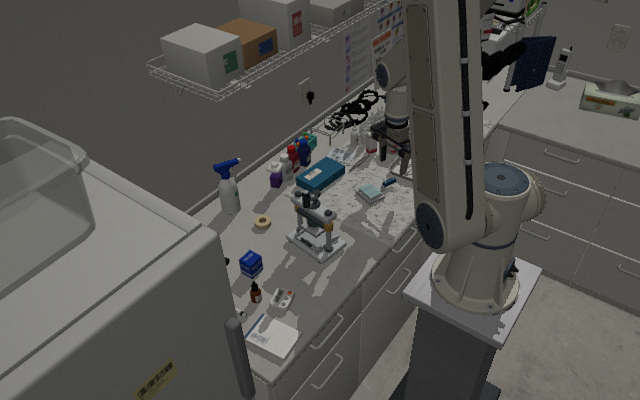

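View pics/top4.png

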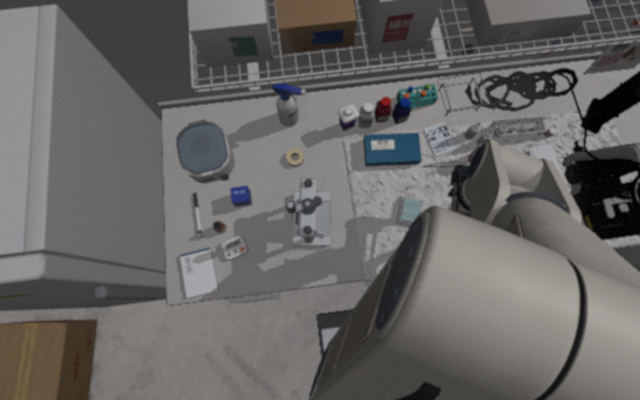

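{"api": "arm_command", "payload": {
  "steps": [
    [[0,0,-0.003,0.0028,0.0009,0.01,1],[0,0,0,0,0,0.015,1],[0,0,0,0,0,0.015,1],[0,0,0,0,0,0.012,1],[0,0,0,0,0,0.012,1],[0,0,0,0,0,0.0085,1],[0,0,0,0,0,0.006,1],[0,0,0,0,0,0,1]]
  ]
}}

```text
t: 4.3
position: [0.4186, -0.232, 0.0228]
eef_rot: [-180.0, -0.0, 73.6]
contact_force: [-0.4, -0.2, -0.6]
finger_gap: 0.092
```

Run:
```python
from bench import *
import cv2
from mv import *
s=state(); print(s["t"],s["position"],s["eef_rot"],s["contact_force"])
a=capture("scene")["image"][150:230,330:440,::-1]
cv2.imwrite("pics/s5.png",cv2.resize(a,None,fx=7,fy=7,interpolation=cv2.INTER_CUBIC))
```

```text
4.3 [ 0.41864478 -0.2319645   0.02276046] [-1.79969423e+02 -7.18085815e-03  7.35564399e+01] [-0.39744627 -0.16802233 -0.59030181]
```

View pics/s5.png

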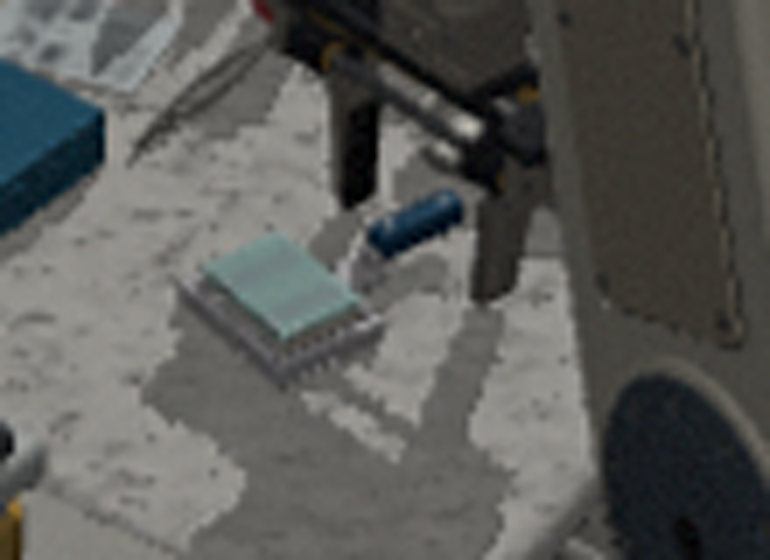

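Fingers straddle the blue grip (at about (415,222) in the crop), centred. Close gently.

{"api": "arm_command", "payload": {
  "steps": [
    [[0,0,0,0,0,0,0.5],[0,0,0,0,0,0,0.3],[0,0,0,0,0,0,0.2],[0,0,0,0,0,0,0.1],[0,0,0,0,0,0,0.1],[0,0,0,0,0,0,0.1]]
  ],
  "force": 30
}}

```text
t: 5.1
position: [0.4188, -0.232, 0.0231]
eef_rot: [-180.0, -0.0, 73.6]
contact_force: [0.5, -0.4, 0.4]
finger_gap: 0.0342
```

{"api": "arm_command", "payload": {
  "steps": [
    [[0,0,0,0,0,-0.003,0.1],[0,0,0,0,0,-0.005,0.1],[0,0,0,0,0,-0.01,0.1],[0,0,0,0,0,-0.015,0.1],[0,0,0,0,0,-0.015,0.1],[0,0,0,0,0,0,0.1],[0,0,0,0,0,0,0.1]]
  ]
}}

```text
t: 5.98
position: [0.4188, -0.232, 0.0712]
eef_rot: [180.0, 0.0, 73.6]
contact_force: [-0.2, -0.3, -2.6]
finger_gap: 0.0156
```

Run:
```python
from bench import *
import cv2
from mv import *
from h import *
s=state(); print(s)
a=capture("scene")["image"][140:230,330:440,::-1]
cv2.imwrite("pics/s6.png",cv2.resize(a,None,fx=6,fy=6,interpolation=cv2.INTER_CUBIC))
yaw=np.radians(82.3);C=np.array([.4643,.1522]); ux=np.array([np.cos(yaw),np.sin(yaw)])
print("staging TCP (carrier origin 130 before home)",C-ux*(.092+.130), "home",C-ux*.092)
```

```text
{'t': 5.975, 'joint_positions': array([-2.91688622e+01,  2.05800863e+01,  1.18584762e+02,  1.56100197e-03,
        4.08153329e+01, -1.27277289e+01]), 'qvel': array([-0.00836087,  0.79972056,  0.2676702 , -0.02413347, -0.056034  ,
        0.00291778]), 'joint_torque': array([-9.63999191e-04, -4.96760631e+01, -2.25845218e+01,  1.35183209e-01,
        5.39587636e-02,  2.14339954e-03]), 'position': array([ 0.41878931, -0.23203001,  0.07121019]), 'eef_rot': array([1.79980443e+02, 3.37084402e-03, 7.35576848e+01]), 'contact_force': array([-0.16980635, -0.25396641, -2.60752299]), 'ft_torque': array([-0.21065825,  0.01156245, -0.01501136]), 'finger_gap': 0.015648340154878856}
staging TCP (carrier origin 130 before home) [ 0.43455507 -0.06779827] home [0.45197327 0.06102955]
```

View pics/s6.png

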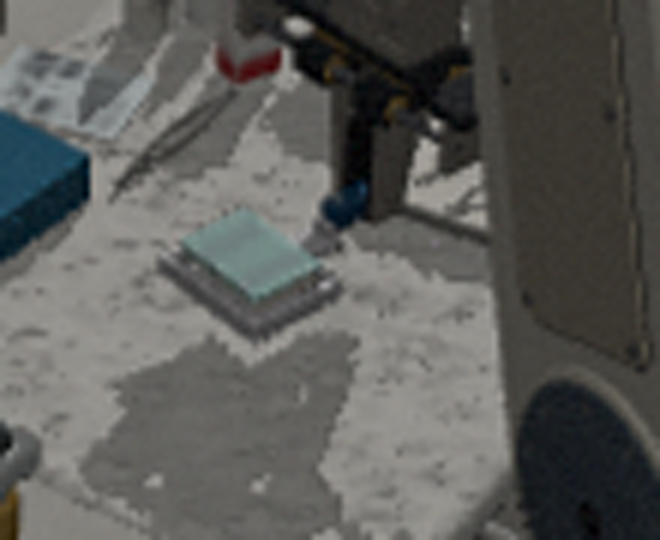

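```bash
cat > carfit.py <<'E'
from bench import *
from rapid import *
def carfit(x0,y0,yaw,z0,fn,topl=True,w=2.):
    S=capture("scene");T=capture("top"); s=state()
    def l(C,a,b):
        a=np.array(a)/1000.;b=np.array(b)/1000.
        def g(v): return lambda p:pose(p,[v[0],v[1],v[2]+p[3]])
        return (C,g(a),g(b))
    L=[l(S,(33,-42,14),(33,42,14)),l(S,(33,42,14),(-33,42,14)),l(S,(33,-42,0),(33,42,0)),l(S,(33,42,0),(-33,42,0))]
    if topl: L+=[l(T,(33,-42,14),(33,42,14)),l(T,(33,-42,14),(-33,-42,14))]
    q=refine(L,[x0,y0,yaw,z0],None,w=w); 
    bx=[(q,box(-33,33,-42,42,q[3]*1e3,q[3]*1e3+14),(0,0,255))]
    u=proj([[q[0],q[1],q[3]]],*cam(S))[0].astype(int)-[60,50];draw(S,bx,6,max(u[0],0),max(u[1],0),120,95,fn+"s.png")
    u=proj([[q[0],q[1],q[3]]],*cam(T))[0].astype(int)-[60,50];draw(T,bx,6,max(u[0],0),max(u[1],0),120,95,fn+"t.png")
    return q,S,T,s
E
python3 - <<'E'
from carfit import *
q,S,T,s=carfit(.4448,-.144,np.radians(73.5),.049,"pics/c7")
print(q,np.degrees(q[2]),s["position"])
u=np.array([np.cos(q[2]),np.sin(q[2])]); d=q[:2]-s["position"][:2]; print("along",d@u,"lat",d@[-u[1],u[0]],"dz",s["position"][2]-q[3])
E
```

```text
line 24 0.7 0.2
  line 24 0.13 0.16
  line 24 -0.89 0.21
  line 25 -0.06 0.15
  line 25 0.04 0.08
  line 22 -0.04 0.29
[ 0.44847605 -0.14544659  1.26906047  0.03567915] 72.71180873928824 [ 0.4184676  -0.23187113  0.07066318]
along 0.09143791209363618 lat -0.0029692494309911184 dz 0.034984031255053775
```

View pics/c7s.png

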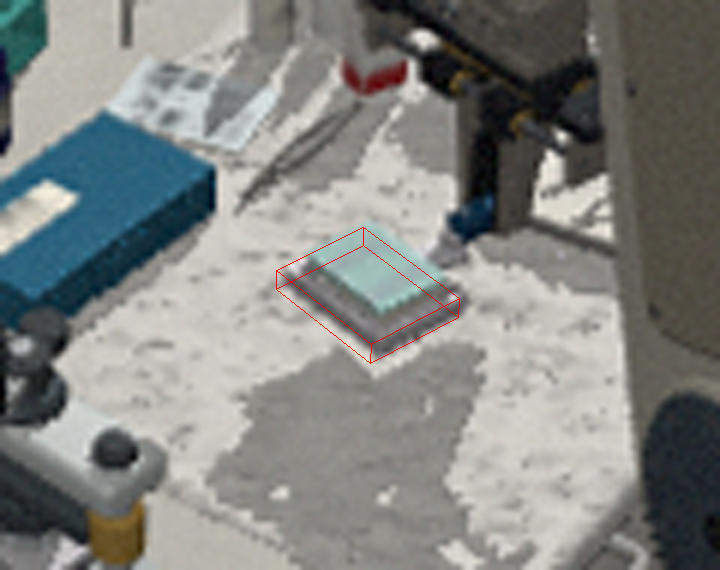

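View pics/c7t.png

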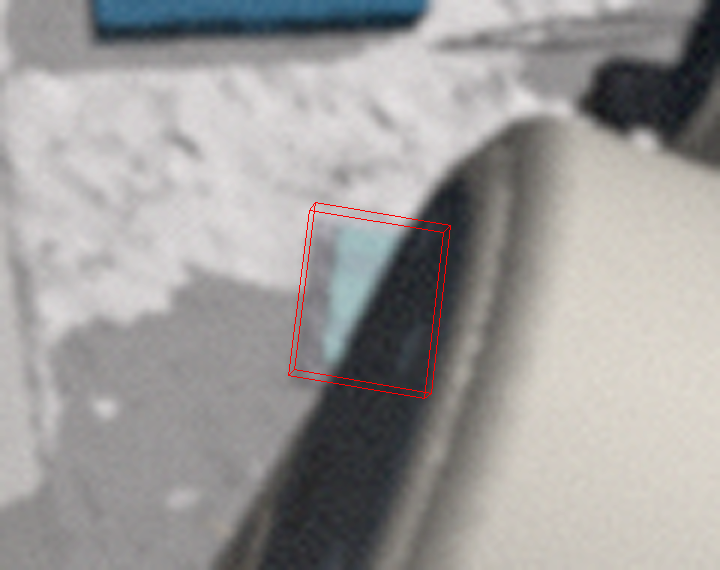

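```bash
cat > droop.py <<'E'
from bench import *
from rapid import *
def fitd(init,fn,yaw_off=0.,w=2.5,useT=True):
    S=capture("scene");T=capture("top");s=state(); tcp=s["position"];yaw=np.radians(s["eef_rot"][2]+yaw_off)
    # p: a (TCP->carrier origin along), lat, theta droop(+ nose down), h (tcp height over underside)
    def W(p,L):
        x,y,z=L; x=x+p[0]; z=z-p[3]; y=y+p[1]
        X=x*np.cos(p[2])+z*np.sin(p[2]); Z=-x*np.sin(p[2])+z*np.cos(p[2])
        return np.array([[tcp[0]+X*np.cos(yaw)-y*np.sin(yaw),tcp[1]+X*np.sin(yaw)+y*np.cos(yaw),tcp[2]+Z]])
    def l(C,a,b):
        a=np.array(a)/1000.;b=np.array(b)/1000.
        return (C,lambda p:W(p,a),lambda p:W(p,b))
    L=[l(S,(33,-42,14),(33,42,14)),l(S,(33,42,14),(-33,42,14)),l(S,(33,-42,0),(33,42,0)),l(S,(33,42,0),(-33,42,0))]
    if useT:L+=[l(T,(33,-42,14),(33,0,14)),l(T,(33,-42,14),(0,-42,14))]
    q=refine(L,init,None,w=w)
    for C,n in((S,"s"),(T,"t")):
        c=proj(W(q,(0,0,0)),*cam(C))[0].astype(int)-[60,50]; k=6
        im=cv2.convertScaleAbs(cv2.resize(C["image"][c[1]:c[1]+95,c[0]:c[0]+120,::-1],None,fx=k,fy=k,interpolation=cv2.INTER_CUBIC),alpha=1.5)
        for v,e in (box(-33,33,-42,42,0,14),box(-116,-60,-8,8,12,30)):
            P=np.array([((proj(W(q,x),*cam(C))[0]-c+.5)*k-.5) for x in v]).round().astype(int)
            for i,j in e: cv2.line(im,P[i].tolist(),P[j].tolist(),(0,0,255),1)
        cv2.imwrite(fn+n+".png",im)
    return q,s
E
python3 - <<'E'
from droop import *
q,s=fitd([.092,0,.05,.023],"pics/d8"); print(q,np.degrees(q[2]))
E
```

```text
line 25 0.27 0.16
  line 16 1.15 0.43
  line 25 -0.91 0.13
  line 24 -0.07 0.49
  line 25 0.3 0.23
  line 16 -0.52 0.42
[ 0.09140521 -0.00359894  0.25085786  0.01251018] 14.373096491628342
```

View pics/d8s.png

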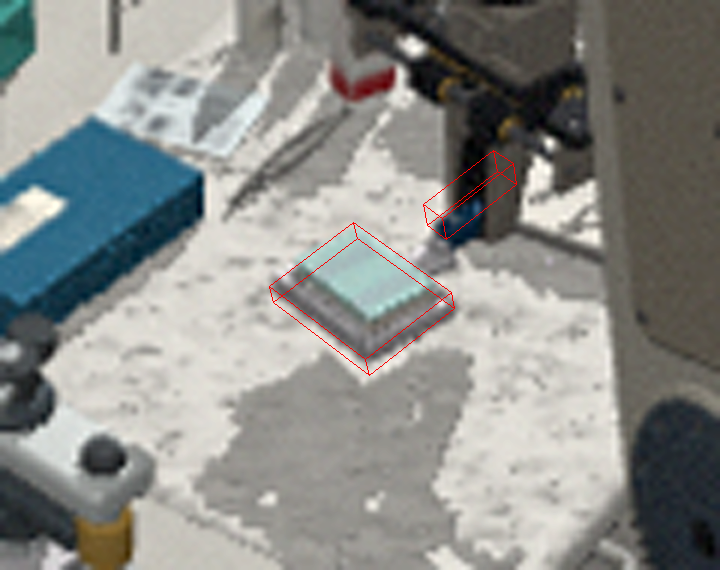

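Run:
```python
from bench import *
from rapid import *
S=capture("scene");print(state()["position"],state()["ft_torque"],state()["contact_force"]); pickle.dump(S,open("p9.pkl","wb"))
im=S["image"][175:225,350:420,::-1]; cv2.imwrite("pics/s9.png",cv2.convertScaleAbs(cv2.resize(im,None,fx=11,fy=11,interpolation=cv2.INTER_CUBIC),alpha=1.9))
```

```text
[ 0.41857443 -0.23193541  0.07071173] [-0.19359422 -0.01522316 -0.0006235 ] [-0.1381686  -0.88442155 -1.84280189]
```

View pics/s9.png

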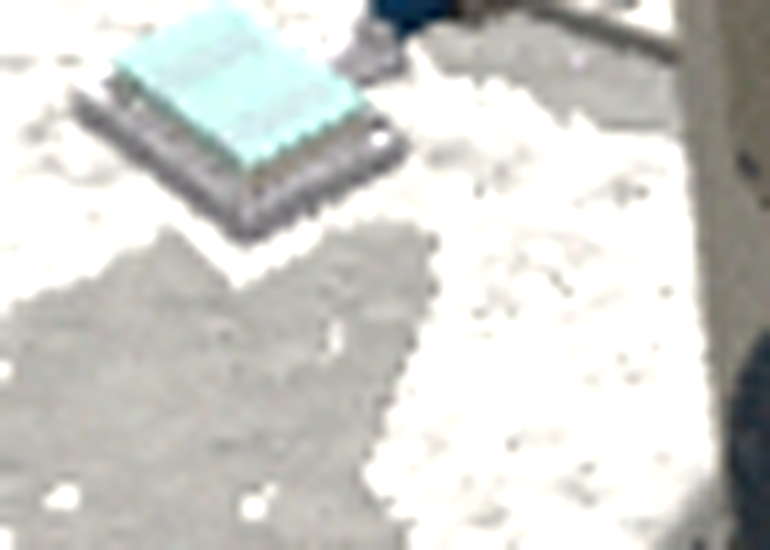

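Run:
```python
from h import *
S=pickle.load(open("p9.pkl","rb")); tcp=np.array([.4186,-.2319,.0707]); yaw=np.radians(73.56)
def W(p,L):
    x,y,z=np.array(L)/1000.; x=x+p[0]; z=z-p[2]
    X=x*np.cos(p[1])+z*np.sin(p[1]); Z=-x*np.sin(p[1])+z*np.cos(p[1])
    return np.array([[tcp[0]+X*np.cos(yaw)-y*np.sin(yaw),tcp[1]+X*np.sin(yaw)+y*np.cos(yaw),tcp[2]+Z]])
f=lambda u,v:np.array((350+(u+.5)/11-.5,175+(v+.5)/11-.5))
pk=[((78,112),(33,-42,0)),((75,92),(33,-42,14)),((245,242),(33,42,0)),((407,152),(-33,42,0)),((405,135),(-33,42,14)),((395,25),(-60,8,12))]
for h in (.023,.025,.028,None):
    r=lambda p:np.concatenate([proj(W([p[0],p[1],h if h else p[2]],L),*cam(S))[0]-f(*u) for u,L in pk])
    s=least_squares(r,[.092,0.05,.024]); print(h,s.x,np.degrees(s.x[1]),s.cost,s.fun.reshape(-1,2).round(1).tolist())
```

```text
0.023 [0.08958061 0.0659477  0.024     ] 3.7785247229667296 2.4275499444644777 [[-0.6, 0.4], [-0.4, -0.8], [0.3, 0.8], [0.1, 0.3], [0.4, -1.3], [0.3, 0.9]]
0.025 [0.08906743 0.0472478  0.024     ] 2.7070997602251996 2.625890637628564 [[-0.6, 0.3], [-0.3, -0.9], [0.4, 0.8], [0.1, 0.5], [0.4, -1.1], [0.4, 1.2]]
0.028 [0.08821935 0.019179   0.024     ] 1.0988757076774325 3.2662231409876683 [[-0.5, 0.2], [-0.2, -1.1], [0.4, 0.6], [0.1, 0.8], [0.5, -0.8], [0.5, 1.6]]
None [0.08988907 0.07798987 0.02171182] 4.4684904571125275 2.392206791107325 [[-0.6, 0.4], [-0.5, -0.8], [0.3, 0.9], [0.1, 0.1], [0.3, -1.4], [0.3, 0.7]]
```

{"api": "arm_command", "payload": {
  "steps": [
    [[0,0,0,0,0,0.015,0.1],[0,0,0,0,0,0.015,0.1],[0,0,0,0,0,0.008,0.1],[0,0,0,0,0,0.005,0.1],[0,0,0,0,0,0.003,0.1],[0,0,0,0,0,0.002,0.1],[0,0,0,0,0,0,0.1],[0,0,0,0,0,0,0.3],[0,0,0,0,0,0,0.3],[0,0,0,0,0,0,0.3]]
  ]
}}

```text
t: 7.52
position: [0.4189, -0.232, 0.023]
eef_rot: [180.0, -0.0, 73.6]
contact_force: [-0.6, 0.1, -0.1]
finger_gap: 0.0275
```

{"api": "arm_command", "payload": {
  "steps": [
    [[0,0,0,0,0,0,0.1],[0,0,0,0,0,0,0.1],[0,0,0,0,0,0,0.1],[0,0,0,0,0,0,0.1],[0,0,0,0,0,0,0.1]]
  ],
  "force": 55
}}

```text
t: 8.15
position: [0.4187, -0.232, 0.0231]
eef_rot: [-180.0, -0.0, 73.6]
contact_force: [-0.0, 0.8, -1.1]
finger_gap: 0.0149
```

{"api": "arm_command", "payload": {
  "steps": [
    [[0,0,0,0,0,-0.004,0.1],[0,0,0,0,0,-0.008,0.1],[0,0,0,0,0,-0.012,0.1],[0,0,0,0,0,-0.012,0.1],[0,0,-0.076,0,0,-0.006,0.1],[0,0,-0.076,0,0,0,0.1],[0,0,0,0,0,0,0.1],[0,0,0,0,0,0,0.1]]
  ]
}}

```text
t: 9.15
position: [0.4189, -0.2321, 0.0654]
eef_rot: [180.0, 0.0, 82.2]
contact_force: [-0.9, 0.8, -0.8]
finger_gap: 0.0156
```

Run:
```python
from bench import *
from h import *
from mv import *
s=state(); print(s["t"],s["position"],s["eef_rot"],s["contact_force"],s["ft_torque"],s["finger_gap"])
print(delta(s,[.4346,-.0678,.065]))
S=capture("scene"); pickle.dump(S,open("p10.pkl","wb"))
im=S["image"][165:225,345:425,::-1]; cv2.imwrite("pics/s10.png",cv2.convertScaleAbs(cv2.resize(im,None,fx=9.5,fy=9.5,interpolation=cv2.INTER_CUBIC),alpha=1.7))
```

```text
9.15 [ 0.41887646 -0.23207872  0.06539539] [1.79982237e+02 5.12356301e-03 8.21685296e+01] [-0.875694    0.78689633 -0.84964726] [-0.18061825 -0.04543578 -0.01774432] 0.015600553445420712
[ 0.16488904 -0.0068078   0.00037854]
```

View pics/s10.png

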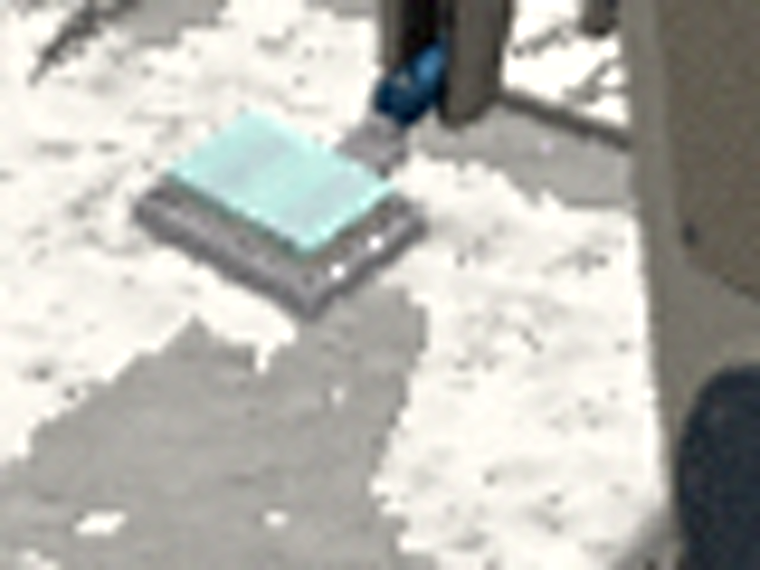

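Run:
```python
from h import *
S=pickle.load(open("p10.pkl","rb")); tcp=np.array([.4189,-.2321,.0654]); yaw=np.radians(82.17)
def W(p,L):
    x,y,z=np.array(L)/1000.; x=x+p[0]; z=z-p[2]
    X=x*np.cos(p[1])+z*np.sin(p[1]); Z=-x*np.sin(p[1])+z*np.cos(p[1])
    return np.array([[tcp[0]+X*np.cos(yaw)-y*np.sin(yaw),tcp[1]+X*np.sin(yaw)+y*np.cos(yaw),tcp[2]+Z]])
f=lambda u,v:np.array((345+(u+.5)/9.5-.5,165+(v+.5)/9.5-.5))
pk=[((140,224),(33,-42,0)),((135,207),(33,-42,14)),((312,320),(33,42,0)),((427,232),(-33,42,0)),((427,215),(-33,42,14))]
for h in (.023,.025,None):
    r=lambda p:np.concatenate([proj(W([p[0],p[1],h if h else p[2]],L),*cam(S))[0]-f(*u) for u,L in pk])
    s=least_squares(r,[.092,0.05,.024]); print(h,s.x,np.degrees(s.x[1]),s.cost,s.fun.reshape(-1,2).round(1).tolist())
```

```text
0.023 [0.08757315 0.03462325 0.024     ] 1.983766023131101 1.8768013613631525 [[-0.7, 0.3], [-0.1, -1.0], [0.1, 1.0], [0.3, 0.5], [0.5, -0.8]]
0.025 [0.08704539 0.0167044  0.024     ] 0.9570915818020183 1.9246942667669245 [[-0.7, 0.3], [-0.1, -1.1], [0.1, 0.9], [0.3, 0.7], [0.6, -0.6]]
None [0.08758406 0.03500347 0.02295727] 2.005551078707092 1.8767807732336785 [[-0.7, 0.3], [-0.1, -1.0], [0.1, 1.0], [0.3, 0.5], [0.5, -0.8]]
```

{"api": "arm_command", "payload": {
  "steps": [
    [[0,0,-0.002,0.02,-0.001,0,0.1],[0,0,0,0.03,-0.001,0,0.1],[0,0,0,0.035,-0.001,0,0.1],[0,0,0,0.035,-0.001,0,0.1],[0,0,0,0.03,-0.001,0,0.1],[0,0,0,0.015,-0.0018,0,0.1],[0,0,0,0,0,0,0.1],[0,0,0,0,0,0,0.1]]
  ]
}}

```text
t: 10.2
position: [0.434, -0.0682, 0.0651]
eef_rot: [180.0, 0.0, 82.4]
contact_force: [0.3, 0.0, -2.6]
finger_gap: 0.0156
```

Run:
```python
from bench import *
from h import *
from mv import *
s=state(); print(s["t"],s["position"],s["eef_rot"],s["contact_force"],s["ft_torque"],s["finger_gap"])
S=capture("scene");T=capture("top"); pickle.dump((S,T),open("p11.pkl","wb"))
im=S["image"][170:260,280:400,::-1]; cv2.imwrite("pics/s11.png",cv2.convertScaleAbs(cv2.resize(im,None,fx=6.5,fy=6.5,interpolation=cv2.INTER_CUBIC),alpha=1.7))
im=T["image"][160:255,285:405,::-1]; cv2.imwrite("pics/t11.png",cv2.convertScaleAbs(cv2.resize(im,None,fx=6.2,fy=6.2,interpolation=cv2.INTER_CUBIC),alpha=1.4))
```

```text
10.2 [ 0.43401222 -0.0682444   0.06510459] [1.79996130e+02 1.02126248e-02 8.23621902e+01] [ 0.33015969  0.01036049 -2.56805352] [-0.13793006 -0.04221538  0.01340363] 0.015550697138898208
```

View pics/s11.png

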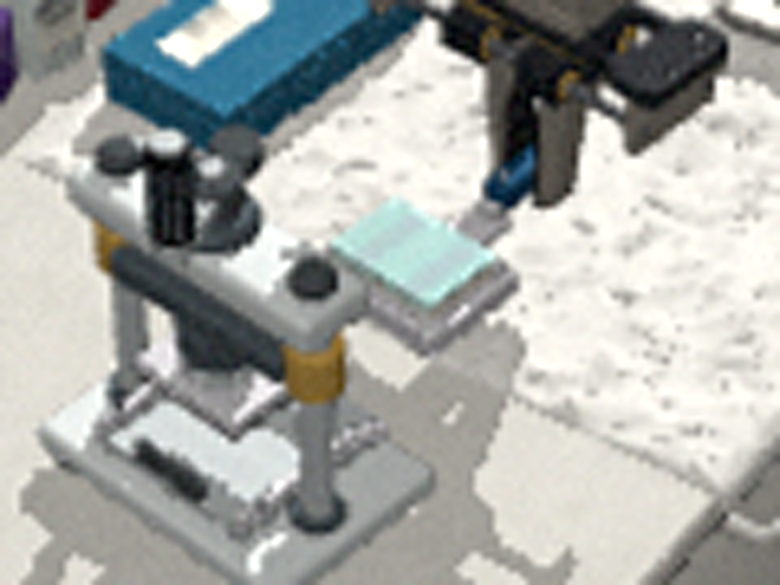

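View pics/t11.png

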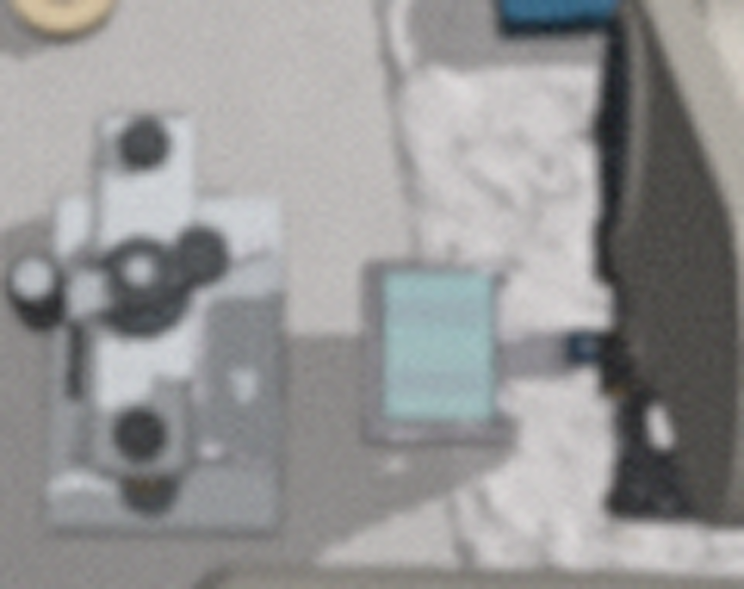

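Run:
```python
from rapid import *
S,T=pickle.load(open("p11.pkl","rb"))
f=lambda u,v:(285+(u+.5)/6.2-.5,160+(v+.5)/6.2-.5)
C=np.array([.4643,.1522]);y=np.radians(82.35);ux=np.array([np.cos(y),np.sin(y)]);uy=np.array([-ux[1],ux[0]])
P=lambda w:(round((w[:2]-C)@ux*1000,1),round((w[:2]-C)@uy*1000,1))
z=.0651-.023-.002+.014
for uv in[(365,350),(435,263),(435,443),(505,265)]: print("car",P(ray(f(*uv),*cam(T),z)))
for uv in[(165,198),(165,528),(278,360)]: print("base",P(ray(f(*uv),*cam(T),.022)))
print("tcp",P(np.array([.43401222,-.0682444])))
def tcpf(p):pass
# edge-based: carrier lateral & press base lateral in top image
a,b=np.array(f(375,264)),np.array(f(495,264)); o,n=edgepts(T,a,b,w=2); m=(a+b)/2+np.median(o[:,0])*n; print("top edge",P(ray(m,*cam(T),z)))
a,b=np.array(f(375,443)),np.array(f(495,443)); o,n=edgepts(T,a,b,w=2); m=(a+b)/2+np.median(o[:,0])*n; print("bot edge",P(ray(m,*cam(T),z)))
```

```text
car (np.float64(-99.4), np.float64(2.0))
car (np.float64(-132.4), np.float64(-39.6))
car (np.float64(-131.1), np.float64(45.2))
car (np.float64(-165.0), np.float64(-38.9))
base (np.float64(-5.3), np.float64(-79.0))
base (np.float64(-7.2), np.float64(80.7))
base (np.float64(-59.9), np.float64(0.4))
tcp (np.float64(-222.5), np.float64(0.7))
top edge (np.float64(-132.4), np.float64(-40.0))
bot edge (np.float64(-131.1), np.float64(45.5))
```

{"api": "arm_command", "payload": {
  "steps": [
    [[0,0,0,0.005,0.0013,0.002,0.1],[0,0,0,0.01,0,0.002,0.1],[0,0,0,0.01,0,0.001,0.1],[0,0,0,0.01,0,0,0.1],[0,0,0,0.008,0,0,0.1],[0,0,0,0.005,0,0,0.1],[0,0,0,0,0,0,0.1]]
  ]
}}

```text
t: 11.18
position: [0.4417, -0.0198, 0.0601]
eef_rot: [180.0, 0.0, 82.4]
contact_force: [-0.8, -0.5, -2.2]
finger_gap: 0.0154
```

```bash
cat > look.py <<'E'
from bench import *
from h import *
import sys
def look(tag):
    s=state(); print(s["t"],s["position"].round(4),s["eef_rot"].round(2),s["contact_force"].round(2),s["ft_torque"].round(3),s["finger_gap"])
    C=np.array([.4643,.1522]);y=np.radians(82.35);ux=np.array([np.cos(y),np.sin(y)]);uy=np.array([-ux[1],ux[0]])
    w=s["position"][:2]-C; print("press xy",w@ux*1000,w@uy*1000)
    S=capture("scene");T=capture("top"); pickle.dump((S,T),open(f"p{tag}.pkl","wb"))
    im=S["image"][180:270,275:395,::-1]; cv2.imwrite(f"pics/s{tag}.png",cv2.convertScaleAbs(cv2.resize(im,None,fx=6.5,fy=6.5,interpolation=cv2.INTER_CUBIC),alpha=1.8))
    im=T["image"][160:255,280:400,::-1]; cv2.imwrite(f"pics/t{tag}.png",cv2.convertScaleAbs(cv2.resize(im,None,fx=6.2,fy=6.2,interpolation=cv2.INTER_CUBIC),alpha=1.4))
look(sys.argv[1])
E
python3 look.py 12
```

```text
11.175 [ 0.4417 -0.0198  0.0601] [179.99   0.    82.42] [-0.78 -0.52 -2.16] [-0.12  -0.043 -0.046] 0.015439903965902613
press xy -173.5236349797397 -0.5141231598436541
```

View pics/s12.png

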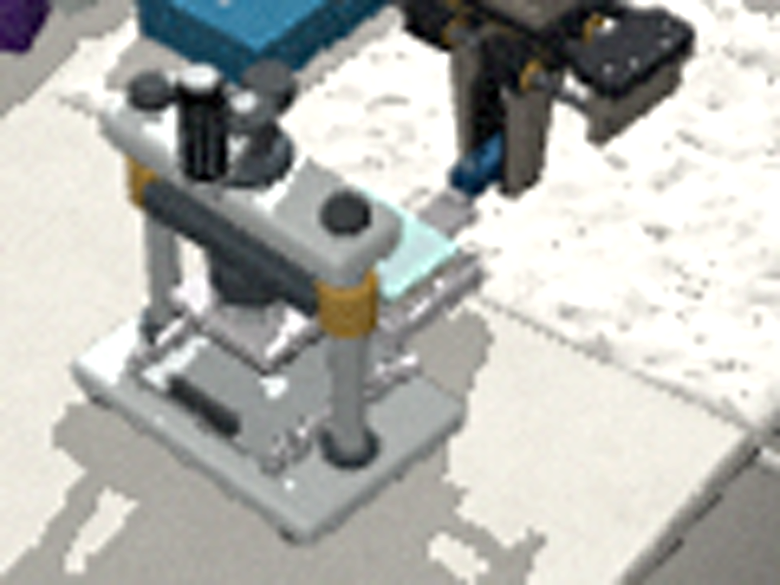

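View pics/t12.png

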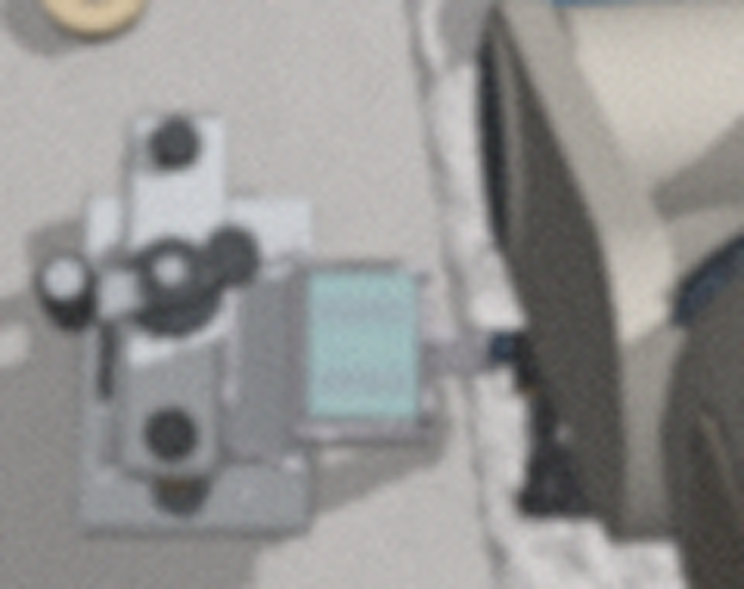

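{"api": "arm_command", "payload": {
  "steps": [
    [[0,0,0,0.005,0,0.001,0.1],[0,0,0,0.005,0,0,0.1],[0,0,0,0.005,0,0,0.1],[0,0,0,0.005,0,0,0.1],[0,0,0,0.005,0,0,0.1],[0,0,0,0,0,0,0.1]]
  ]
}}

```text
t: 12.02
position: [0.445, 0.0049, 0.0591]
eef_rot: [180.0, -0.0, 82.4]
contact_force: [-0.4, -0.3, -1.7]
finger_gap: 0.0158
```

```bash
python3 look.py 13
```

```text
12.025 [0.445  0.0049 0.0591] [179.99  -0.    82.41] [-0.36 -0.3  -1.71] [-0.15  -0.056  0.017] 0.015767501537645598
press xy -148.52469448880254 -0.49851300478654953
```

View pics/t13.png

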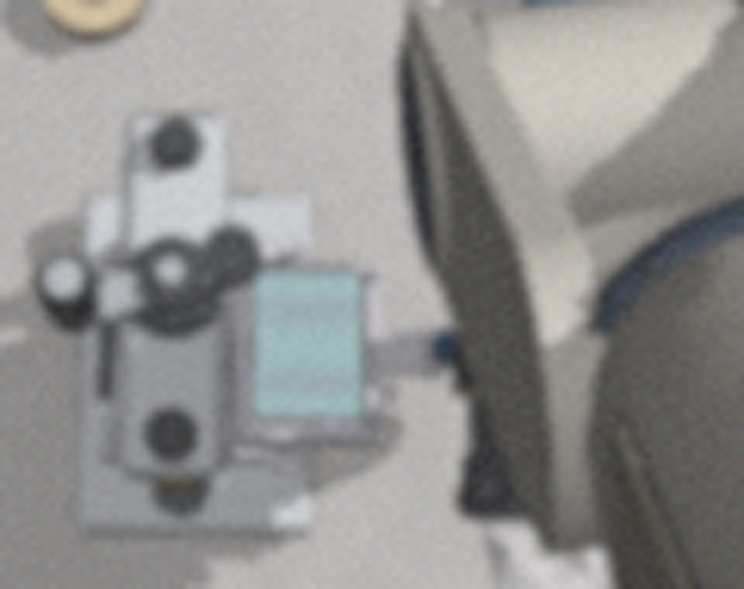

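View pics/s13.png

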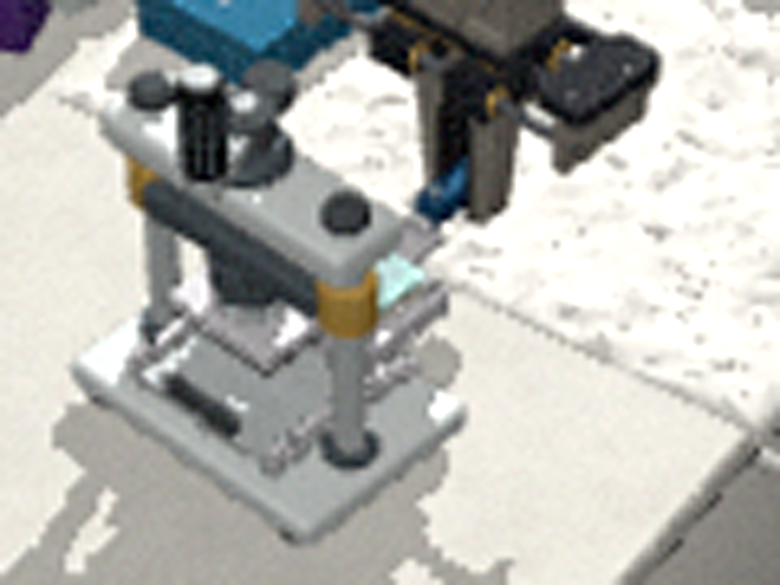

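{"api": "arm_command", "payload": {
  "steps": [
    [[0,0,0,0,0,0.001,0.1],[0,0,0,0,0,0.001,0.1],[0,0,0,0,0,0.001,0.1],[0,0,0,0,0,0,0.1]]
  ]
}}

```text
t: 12.62
position: [0.4448, 0.0045, 0.056]
eef_rot: [-180.0, 0.0, 82.4]
contact_force: [0.1, -0.1, -2.3]
finger_gap: 0.0153
```

{"api": "arm_command", "payload": {
  "steps": [
    [[0,0,0,0,0,0.001,0.1],[0,0,0,0,0,0.0005,0.1],[0,0,0,0,0,0,0.1]]
  ]
}}

```text
t: 13.0
position: [0.4449, 0.0046, 0.0545]
eef_rot: [-180.0, 0.0, 82.4]
contact_force: [-0.1, -0.4, -1.1]
finger_gap: 0.0153
```

{"api": "arm_command", "payload": {
  "steps": [
    [[0,0,0,0.005,0,0,0.1],[0,0,0,0.005,0,0,0.1],[0,0,0,0.005,0,0,0.1],[0,0,0,0.005,0,0,0.1],[0,0,0,0,0,0,0.1]]
  ]
}}

```text
t: 13.62
position: [0.4477, 0.0248, 0.0546]
eef_rot: [180.0, -0.0, 82.4]
contact_force: [0.3, -0.0, -1.8]
finger_gap: 0.0159
```

```bash
python3 look.py 14
```

```text
13.625 [0.4477 0.0248 0.0546] [180.    -0.    82.42] [ 0.34 -0.   -1.81] [-0.236 -0.03  -0.016] 0.015906314657051022
press xy -128.4614339478792 -0.47841735421802756
```

{"api": "arm_command", "payload": {
  "steps": [
    [[0,0,0,0.005,0,0.0003,0.1],[0,0,0,0.005,0,0.0003,0.1],[0,0,0,0.005,0,0,0.1],[0,0,0,0.005,0,0,0.1],[0,0,0,0.005,0,0,0.1],[0,0,0,0.003,0,0,0.1],[0,0,0,0,0,0,0.1]]
  ]
}}

```text
t: 14.6
position: [0.4513, 0.0524, 0.054]
eef_rot: [-180.0, 0.0, 82.4]
contact_force: [0.4, -0.3, -2.2]
finger_gap: 0.0156
```

```bash
python3 look.py 15
```

```text
14.6 [0.4513 0.0524 0.054 ] [-180.     0.    82.4] [ 0.39 -0.32 -2.17] [-0.151 -0.064 -0.004] 0.015643813897751113
press xy -100.68370344349158 -0.4498643831153171
```

View pics/s15.png

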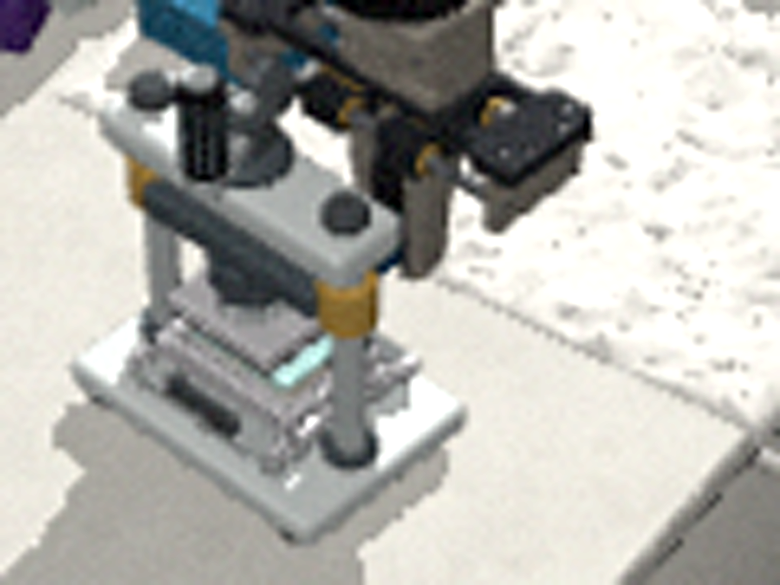

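View pics/t15.png

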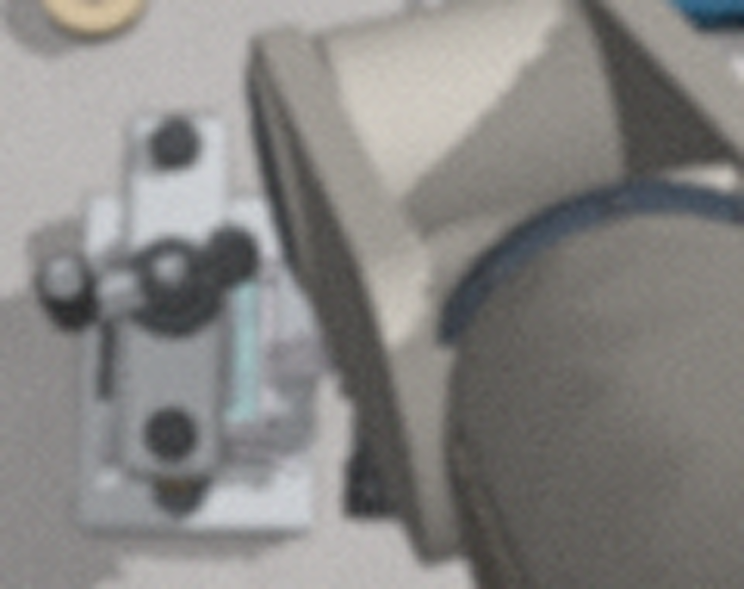

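{"api": "arm_command", "payload": {
  "steps": [
    [[0,0,0,0.002,0,0,0.1],[0,0,0,0.002,0,0,0.1],[0,0,0,0.0015,0,0,0.1],[0,0,0,0.001,0,0,0.1],[0,0,0,0,0,0,0.1]]
  ]
}}

```text
t: 15.32
position: [0.4522, 0.0587, 0.054]
eef_rot: [-180.0, 0.0, 82.4]
contact_force: [0.3, -0.3, -1.5]
finger_gap: 0.0162
```

{"api": "arm_command", "payload": {
  "steps": [
    [[0,0,0,0,0,0.0005,0.1],[0,0,0,0,0,0.0005,0.1],[0,0,0,0,0,0,0.1]]
  ]
}}

```text
t: 15.7
position: [0.4522, 0.0585, 0.053]
eef_rot: [-180.0, 0.0, 82.4]
contact_force: [-0.4, -1.4, -0.4]
finger_gap: 0.0153
```

{"api": "arm_command", "payload": {
  "steps": [
    [[0,0,0,0.001,0,0.0003,0.1],[0,0,0,0.001,0,0,0.1],[0,0,0,0,0,0,0.1]]
  ]
}}

```text
t: 16.08
position: [0.4526, 0.0606, 0.0528]
eef_rot: [180.0, -0.0, 82.4]
contact_force: [-0.4, -3.4, 3.3]
finger_gap: 0.0154
```

{"api": "arm_command", "payload": {
  "steps": [
    [[0,0,0,0.001,0,0,0.1],[0,0,0,0.001,0,0,0.1],[0,0,0,0,0,0,0.1]]
  ]
}}

```text
t: 16.45
position: [0.4528, 0.0625, 0.0528]
eef_rot: [180.0, 0.0, 82.4]
contact_force: [-0.4, -4.0, 4.2]
finger_gap: 0.0156
```

{"api": "arm_command", "payload": {
  "steps": [
    [[0,0,0,0.001,0,-0.0002,0.1],[0,0,0,0.001,0,0,0.1],[0,0,0,0,0,0,0.1]]
  ]
}}

```text
t: 16.82
position: [0.4524, 0.0628, 0.0528]
eef_rot: [-180.0, 0.2, 82.5]
contact_force: [-0.1, -19.4, 5.6]
finger_gap: 0.0154
```

{"api": "arm_command", "payload": {
  "steps": [
    [[0,0,0,0.0007,0,0,0.1],[0,0,0,0.0007,0,0,0.1],[0,0,0,0,0,0,0.1]]
  ]
}}

```text
t: 17.2
position: [0.4523, 0.063, 0.0528]
eef_rot: [-179.9, 0.3, 82.5]
contact_force: [-0.9, -30.0, 8.0]
finger_gap: 0.0151
```

{"api": "arm_command", "payload": {
  "steps": [
    [[0,0,0,-0.0015,0,0,0.1],[0,0,0,-0.0012,0,0,0.1],[0,0,0,0,0,0,0.1],[0,0,0,0,0,0,0.1]]
  ]
}}

```text
t: 17.7
position: [0.4524, 0.0627, 0.0528]
eef_rot: [-180.0, 0.1, 82.4]
contact_force: [-0.7, -9.2, 4.7]
finger_gap: 0.0153
```

```bash
python3 look.py 16
```

```text
17.7 [0.4524 0.0627 0.0528] [-1.7997e+02  5.0000e-02  8.2390e+01] [-0.72 -9.21  4.66] [-1.4   -0.002 -0.114] 0.015315071575060674
press xy -90.27342270194839 -0.16198476609116913
```

View pics/s16.png

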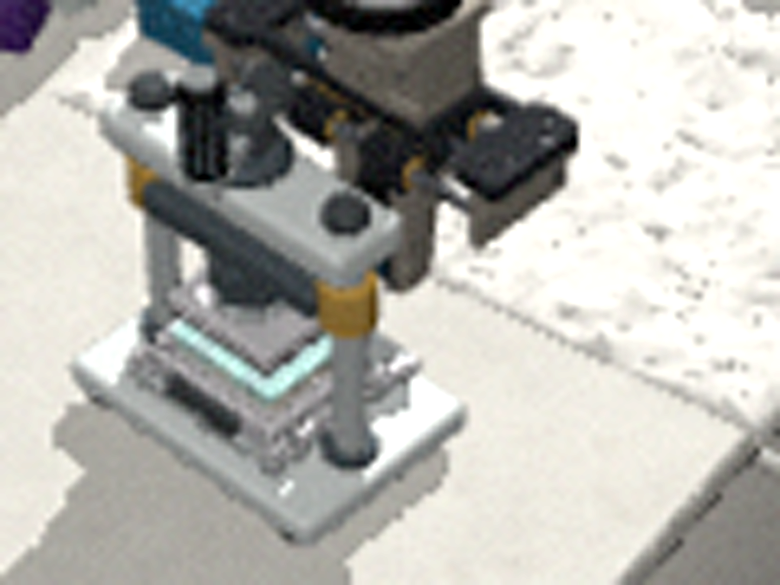

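{"api": "arm_command", "payload": {
  "steps": [
    [[0,0,0,0,0,0,0.3],[0,0,0,0,0,0,0.45],[0,0,0,0,0,0,0.45],[0,0,0,0,0,0,0.45],[0,0,0,-0.01,0,0,0.45],[0,0,0,-0.02,0,0,0.45],[0,0,0,0,0,-0.02,0.5]]
  ]
}}

```text
t: 18.68
position: [0.4473, 0.0321, 0.0721]
eef_rot: [-179.8, 0.0, 82.3]
contact_force: [0.1, -0.1, 0.7]
finger_gap: 0.0459
```

```bash
python3 look.py 17
```

```text
18.675 [0.4473 0.0321 0.0721] [-1.7982e+02  4.0000e-02  8.2320e+01] [ 0.13 -0.09  0.73] [-0.027 -0.066 -0.003] 0.04593047661452038
press xy -121.27219263757117 0.8863571133644814
```

View pics/s17.png

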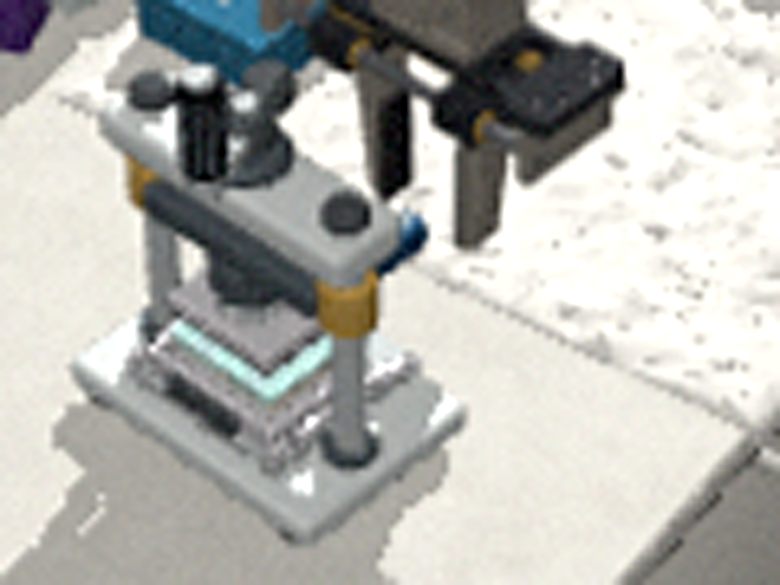

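View pics/t17.png

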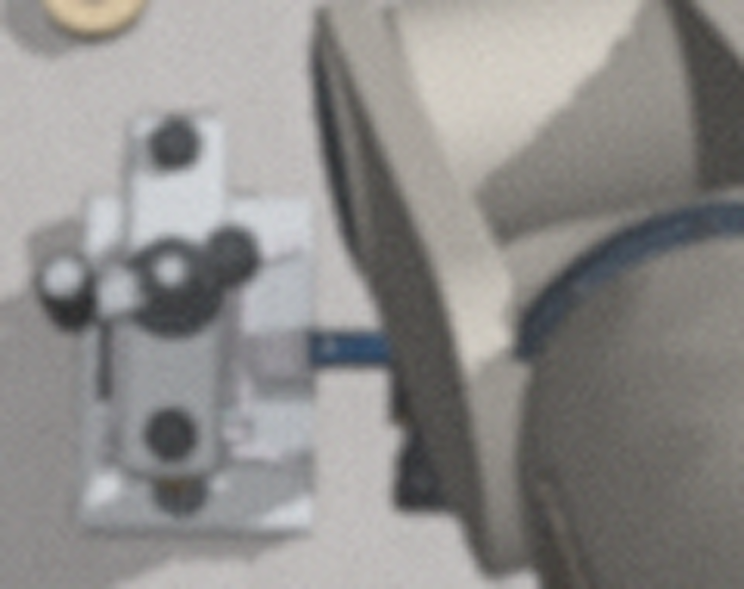

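{"api": "arm_command", "payload": {
  "steps": [
    [[0,0,0,0,0,-0.03,0.6],[0,0,0,0,0,-0.05,0.6],[0,0,0,0,0,-0.05,0.6],[0,0,0,0,0,-0.05,0.6],[0,0,0,0,0,-0.05,0.6],[0,0,0,0,0,-0.02,0.6],[0,0,0,0.03,-0.003,0,0.6],[0,0,0,0.04,-0.003,0,0.6],[0,0,0,0.04,-0.003,0,0.6],[0,0,0,0.03,-0.003,0,0.6],[0,0,0,0.0212,-0.002,0,0.6],[0,0,0,0,0,0,0.6],[0,0,0,0,0,0,0.6]]
  ]
}}

```text
t: 20.4
position: [0.4562, 0.1945, 0.3224]
eef_rot: [-180.0, 0.0, 82.4]
contact_force: [1.0, -0.7, 0.0]
finger_gap: 0.0549
```

```bash
python3 look.py 18
python3 - <<'E'
from bench import *
from mv import *
print(delta(state(),[.455,.1937,.229]))
E
```

```text
20.4 [0.4562 0.1945 0.3224] [-1.7998e+02  4.0000e-02  8.2400e+01] [ 0.98 -0.72  0.  ] [ 0.01  -0.057 -0.028] 0.05494158846873666
press xy 40.86922807813805 13.652695198749
[-0.00075112 -0.00119694  0.0937135 ]
```

View pics/s18.png

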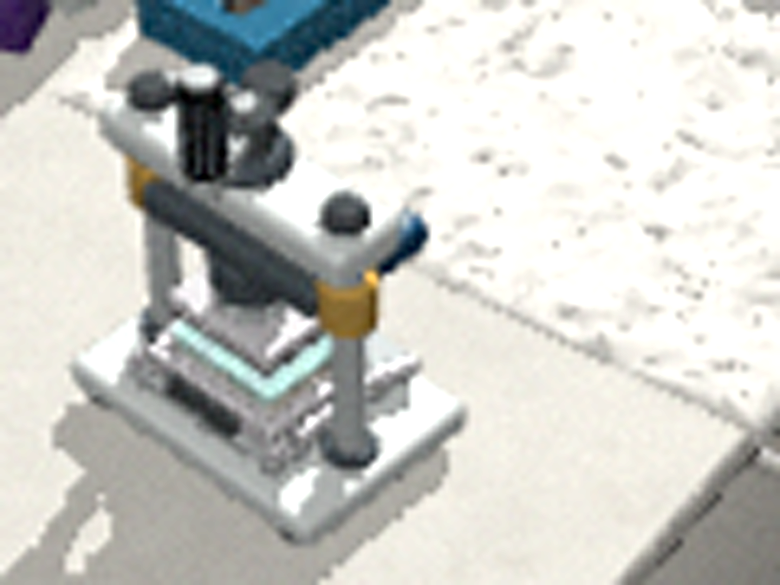

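{"api": "arm_command", "payload": {
  "steps": [
    [[0,0,0,-0.0008,-0.0012,0.01,0.6],[0,0,0,0,0,0.02,0.6],[0,0,0,0,0,0.02,0.6],[0,0,0,0,0,0,0.6]]
  ]
}}

```text
t: 21.0
position: [0.454, 0.1937, 0.2712]
eef_rot: [-179.8, 0.1, 82.4]
contact_force: [0.2, 0.3, -0.1]
finger_gap: 0.0553
```

```bash
sed -i 's/180:270,275:395/150:240,265:385/' look.py; python3 look.py 19
```

```text
21.0 [0.454  0.1937 0.2712] [-1.7984e+02  1.0000e-01  8.2350e+01] [ 0.22  0.26 -0.06] [-0.012 -0.067  0.022] 0.055342311401383064
press xy 39.71693794625885 15.776481303506236
```

View pics/s19.png

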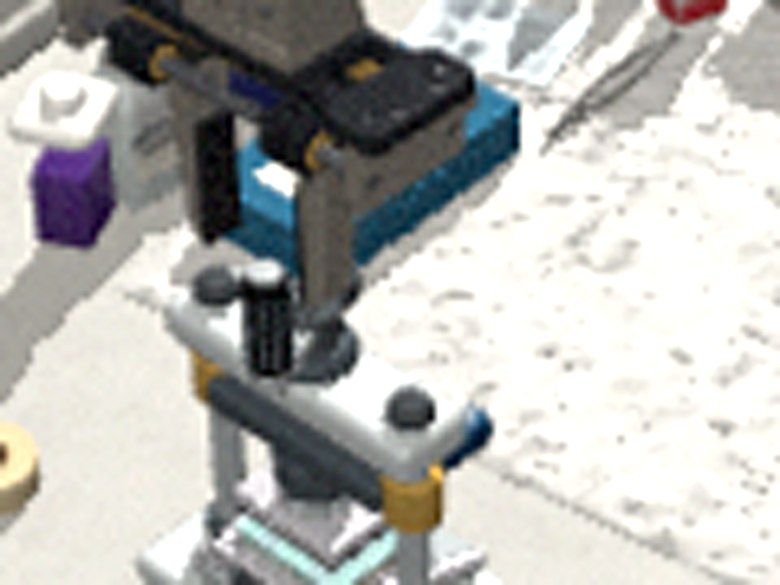

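{"api": "arm_command", "payload": {
  "steps": [
    [[0,0,0,0,0.0005,0.01,0.6],[0,0,0,0,0,0.012,0.6],[0,0,0,0,0,0.01,0.6],[0,0,0,0,0,0.01,0.6],[0,0,0,0,0,0,0.5],[0,0,0,0,0,0,0.4]]
  ],
  "force": 20
}}

```text
t: 21.85
position: [0.4557, 0.1945, 0.231]
eef_rot: [180.0, -0.0, 82.4]
contact_force: [-0.2, 0.3, -0.2]
finger_gap: 0.0384
```

```bash
python3 look.py 20
```

```text
21.85 [0.4557 0.1945 0.231 ] [ 1.7999e+02 -1.0000e-02  8.2380e+01] [-0.24  0.29 -0.17] [-0.022 -0.079 -0.006] 0.038449874894887784
press xy 40.80854385119193 14.167634699585928
```

View pics/s20.png

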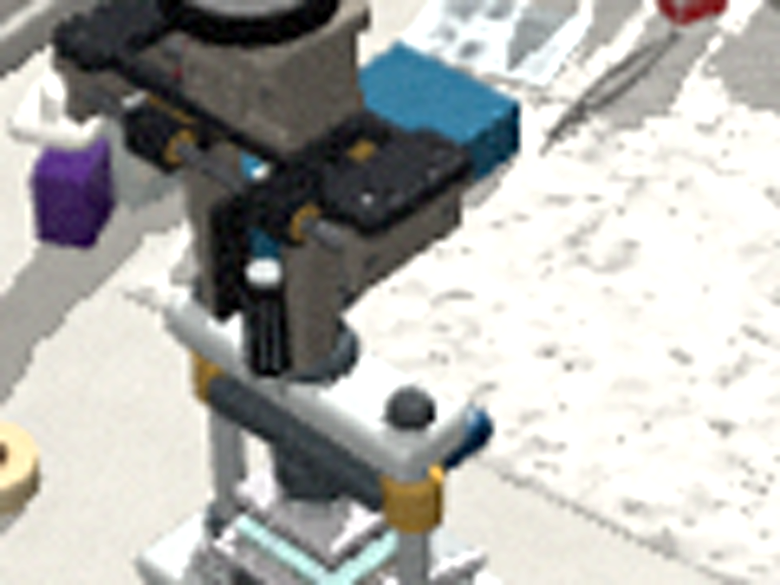

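{"api": "arm_command", "payload": {
  "steps": [
    [[0,0,0,0,0.0005,0.002,0.35],[0,0,0,0,0,0,0.25],[0,0,0,0,0,0,0.15],[0,0,0,0,0,0,0.15],[0,0,0,0,0,0,0.15],[0,0,0,0,0,0,0.15]]
  ],
  "force": 45
}}

```text
t: 22.7
position: [0.4562, 0.1944, 0.2289]
eef_rot: [180.0, -0.0, 82.4]
contact_force: [2.2, -1.2, -1.4]
finger_gap: 0.0214
```

```bash
python3 look.py 21
```

```text
22.7 [0.4562 0.1944 0.2289] [179.98  -0.    82.38] [ 2.21 -1.15 -1.37] [-0.138 -0.501  0.047] 0.021416978666545825
press xy 40.714680781321825 13.639387858319763
```

View pics/s21.png

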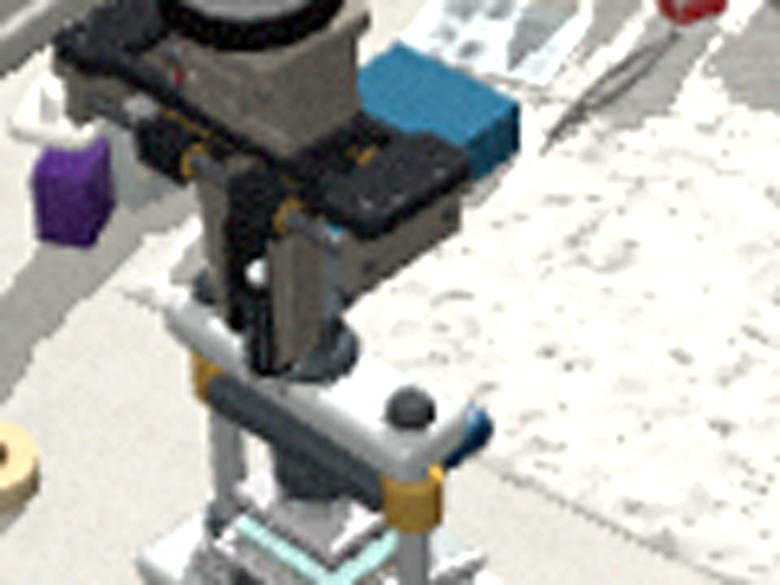

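```bash
cat > circ.py <<'E'
import numpy as np,sys,json
def rows(ph0,step,n,r=42.0):
    o=[];acc=np.zeros(2);p0=r*np.array([np.cos(np.radians(ph0)),np.sin(np.radians(ph0))])
    for i in range(1,n+1):
        a=np.radians(ph0+i*step);t=np.round(r*np.array([np.cos(a),np.sin(a)])-p0,1);d=np.round(t-acc,1);acc=t
        o.append([0,0,0,round(d[0]/1e3,4),round(d[1]/1e3,4),0,0.15])
    return o
ph,st,n=map(float,sys.argv[1:4]);print(json.dumps(rows(ph,st,int(n))),"end",ph+st*n)
E
python3 circ.py -18.5 5 4; python3 circ.py 1.5 10 6
```

```text
[[0, 0, 0, 0.001, 0.0035, 0, 0.15], [0, 0, 0, 0.0007, 0.0036, 0, 0.15], [0, 0, 0, 0.0004, 0.0037, 0, 0.15], [0, 0, 0, 0.0001, 0.0036, 0, 0.15]] end 1.5
[[0, 0, 0, -0.0008, 0.0073, 0, 0.15], [0, 0, 0, -0.0021, 0.007, 0, 0.15], [0, 0, 0, -0.0033, 0.0065, 0, 0.15], [0, 0, 0, -0.0043, 0.0059, 0, 0.15], [0, 0, 0, -0.0053, 0.0051, 0, 0.15], [0, 0, 0, -0.0061, 0.004, 0, 0.15]] end 61.5
```

{"api": "arm_command", "payload": {
  "steps": [
    [[0,0,0,0.001,0.0035,0,0.15],[0,0,0,0.0007,0.0036,0,0.15],[0,0,0,0.0004,0.0037,0,0.15],[0,0,0,0.0001,0.0036,0,0.15]]
  ]
}}

```text
t: 23.3
position: [0.4707, 0.195, 0.2289]
eef_rot: [-180.0, -0.0, 82.4]
contact_force: [-4.7, 2.4, 3.8]
finger_gap: 0.0212
```

```bash
cat > st.py <<'E'
from bench import *
import numpy as np,json,os
s=state(); C=np.array([.4643,.1522]); y=np.radians(82.38)
R=np.array([[np.cos(y),np.sin(y)],[np.sin(y),-np.cos(y)]])  # world->tool xy
p=R@(s["position"][:2]-C)*1e3; f=R@s["contact_force"][:2]
ph=np.arctan2(p[1],p[0]); er=np.array([np.cos(ph),np.sin(ph)]);et=np.array([-er[1],er[0]])
print("t",s["t"],"phi",np.degrees(ph).round(1),"r",np.hypot(*p).round(2),"z",s["position"][2].round(4),"Frad",(f@er).round(2),"Ftan",(f@et).round(2),"Fz",s["contact_force"][2].round(1),"gap",round(s["finger_gap"],4),"tz",s["ft_torque"].round(2))
L=json.load(open("log.json")) if os.path.exists("log.json") else []
L.append([s["t"],*p,*f]); json.dump(L,open("log.json","w"))
if len(L)>3:
    A=np.array(L)[-40:]; P=A[:,1:3]; b=(P**2).sum(1); M=np.c_[2*P,np.ones(len(P))]; c=np.linalg.lstsq(M,b,rcond=None)[0]; print("centre fit",c[:2].round(2),"r",np.sqrt(c[2]+c[0]**2+c[1]**2).round(2))
E
python3 st.py
```

```text
t 23.3 phi 0.9 r 43.31 z 0.2289 Frad 1.71 Ftan -5.03 Fz 3.8 gap 0.0212 tz [ 0.39  0.76 -0.04]
```

{"api": "arm_command", "payload": {
  "steps": [
    [[0,0,0,-0.0008,0.0073,0,0.15],[0,0,0,-0.0021,0.007,0,0.15],[0,0,0,-0.0033,0.0065,0,0.15],[0,0,0,-0.0043,0.0059,0,0.15],[0,0,0,-0.0053,0.0051,0,0.15],[0,0,0,-0.0061,0.004,0,0.15]]
  ]
}}

```text
t: 24.05
position: [0.5045, 0.169, 0.229]
eef_rot: [179.9, -0.1, 82.4]
contact_force: [0.4, 5.8, -0.4]
finger_gap: 0.0216
```

```bash
python3 st.py; python3 circ.py 61.5 10 6
```

```text
t 24.05 phi 59.7 r 43.6 z 0.229 Frad 2.59 Ftan -5.25 Fz -0.4 gap 0.0216 tz [0.89 0.12 0.  ]
[[0, 0, 0, -0.0067, 0.0029, 0, 0.15], [0, 0, 0, -0.0071, 0.0017, 0, 0.15], [0, 0, 0, -0.0073, 0.0005, 0, 0.15], [0, 0, 0, -0.0073, -0.0009, 0, 0.15], [0, 0, 0, -0.007, -0.002, 0, 0.15], [0, 0, 0, -0.0066, -0.0033, 0, 0.15]] end 121.5
```

{"api": "arm_command", "payload": {
  "steps": [
    [[0,0,0,-0.0067,0.0029,0,0.15],[0,0,0,-0.0071,0.0017,0,0.15],[0,0,0,-0.0073,0.0005,0,0.15],[0,0,0,-0.0073,-0.0009,0,0.15],[0,0,0,-0.007,-0.002,0,0.15],[0,0,0,-0.0066,-0.0033,0,0.15]]
  ]
}}

```text
t: 24.8
position: [0.4982, 0.1268, 0.229]
eef_rot: [179.8, -0.1, 82.4]
contact_force: [2.6, 4.9, -2.4]
finger_gap: 0.0212
```

```bash
python3 st.py; python3 circ.py 121.5 10 6;python3 look.py 22
```

```text
t 24.8 phi 119.2 r 42.3 z 0.229 Frad -0.84 Ftan -5.43 Fz -2.4 gap 0.0212 tz [ 0.59 -0.51 -0.06]
[[0, 0, 0, -0.0059, -0.0044, 0, 0.15], [0, 0, 0, -0.005, -0.0053, 0, 0.15], [0, 0, 0, -0.0041, -0.0061, 0, 0.15], [0, 0, 0, -0.0029, -0.0067, 0, 0.15], [0, 0, 0, -0.0017, -0.0071, 0, 0.15], [0, 0, 0, -0.0004, -0.0073, 0, 0.15]] end 181.5
24.8 [0.4982 0.1268 0.229 ] [ 1.7982e+02 -7.0000e-02  8.2380e+01] [ 2.59  4.85 -2.4 ] [ 0.588 -0.512 -0.058] 0.021171210834047247
press xy -20.634087172189652 -36.9299507155841
```

View pics/s22.png

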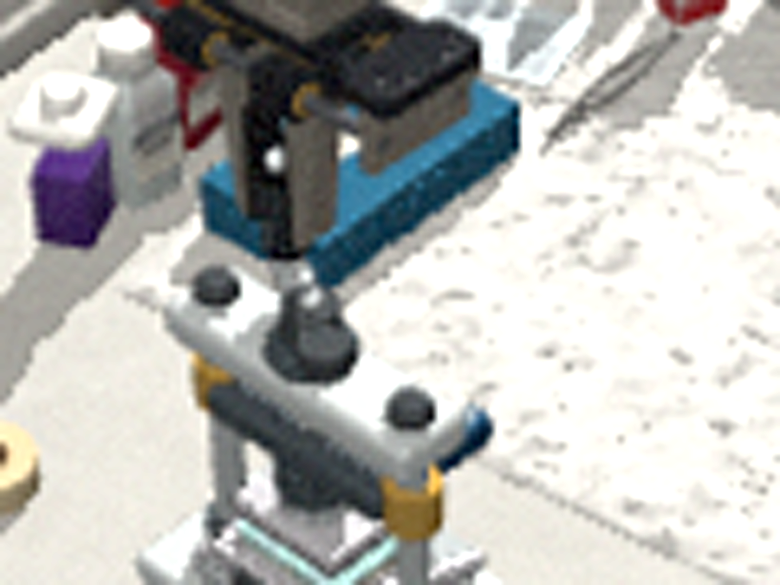

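Working well; sleeve held, crank turning. Continue.

{"api": "arm_command", "payload": {
  "steps": [
    [[0,0,0,-0.0059,-0.0044,0,0.15],[0,0,0,-0.005,-0.0053,0,0.15],[0,0,0,-0.0041,-0.0061,0,0.15],[0,0,0,-0.0029,-0.0067,0,0.15],[0,0,0,-0.0017,-0.0071,0,0.15],[0,0,0,-0.0004,-0.0073,0,0.15]]
  ]
}}

```text
t: 25.65
position: [0.4573, 0.1121, 0.229]
eef_rot: [179.9, -0.0, 82.4]
contact_force: [5.1, 3.9, -4.8]
finger_gap: 0.0213
```

```bash
python3 st.py; python3 circ.py 181.5 10 5
```

```text
t 25.65 phi -177.7 r 40.74 z 0.229 Frad -4.76 Ftan -4.38 Fz -4.8 gap 0.0213 tz [ 0.73 -1.16 -0.03]
centre fit [1.26 1.05] r 42.05
[[0, 0, 0, 0.0008, -0.0073, 0, 0.15], [0, 0, 0, 0.0021, -0.007, 0, 0.15], [0, 0, 0, 0.0033, -0.0065, 0, 0.15], [0, 0, 0, 0.0043, -0.0059, 0, 0.15], [0, 0, 0, 0.0053, -0.0051, 0, 0.15]] end 231.5
```

{"api": "arm_command", "payload": {
  "steps": [
    [[0,0,0,0.0009,-0.007,0,0.15],[0,0,0,0.0022,-0.0067,0,0.15],[0,0,0,0.0034,-0.0063,0,0.15],[0,0,0,0.0044,-0.0056,0,0.15],[0,0,0,0.0053,-0.0049,0,0.15]]
  ]
}}

```text
t: 26.28
position: [0.4295, 0.1317, 0.229]
eef_rot: [179.9, 0.0, 82.4]
contact_force: [7.2, -1.0, -5.7]
finger_gap: 0.0212
```

```bash
sed -i 's/^R=\(.*\)#.*/R=\1\nC=C+R.T@np.array([1.26,1.05])\/1e3/' st.py; python3 st.py; python3 circ.py 231.5 8 3;python3 circ.py 255.5 8 3
```

```text
t 26.275 phi -128.6 r 41.95 z 0.229 Frad -5.64 Ftan -4.55 Fz -5.7 gap 0.0212 tz [-0.21 -1.53  0.01]
centre fit [1.15 0.33] r 42.47
[[0, 0, 0, 0.0048, -0.0033, 0, 0.15], [0, 0, 0, 0.0053, -0.0026, 0, 0.15], [0, 0, 0, 0.0055, -0.0019, 0, 0.15]] end 255.5
[[0, 0, 0, 0.0058, -0.0011, 0, 0.15], [0, 0, 0, 0.0058, -0.0002, 0, 0.15], [0, 0, 0, 0.0058, 0.0005, 0, 0.15]] end 279.5
```

{"api": "arm_command", "payload": {
  "steps": [
    [[0,0,0,0.005,-0.003,0,0.15],[0,0,0,0.0055,-0.0024,0,0.15],[0,0,0,0.0055,-0.0018,0,0.15]]
  ]
}}

```text
t: 26.65
position: [0.4239, 0.148, 0.2289]
eef_rot: [180.0, 0.1, 82.4]
contact_force: [4.5, -4.0, -1.7]
finger_gap: 0.0211
```

```bash
python3 st.py; python3 look.py 23
```

```text
t 26.65 phi -104.9 r 41.93 z 0.2289 Frad -3.94 Ftan -4.51 Fz -1.7 gap 0.0211 tz [-0.78 -0.92  0.02]
centre fit [1.16 0.3 ] r 42.48
26.65 [0.4239 0.148  0.2289] [1.7997e+02 1.1000e-01 8.2420e+01] [ 4.48 -3.97 -1.68] [-0.779 -0.921  0.017] 0.021136256127819386
press xy -9.55457576816608 39.46170157247163
```

View pics/s23.png

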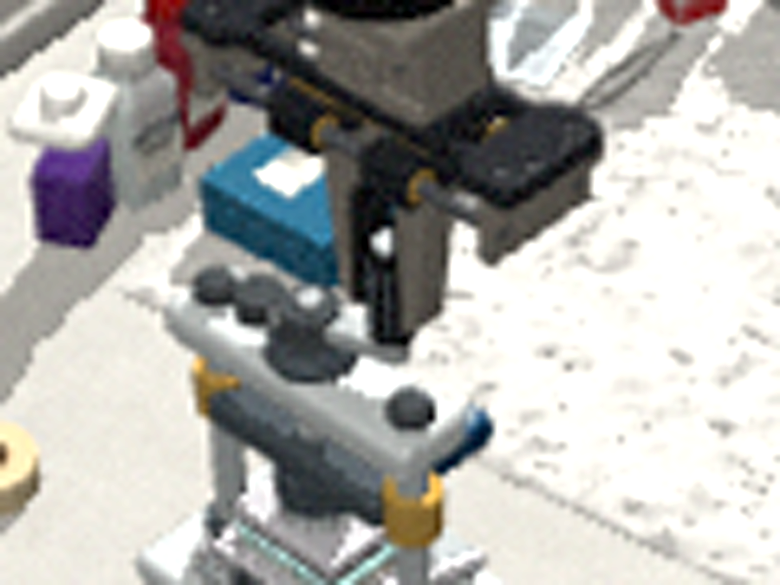

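```bash
python3 circ.py 256 7 12
```

```text
[[0, 0, 0, 0.005, -0.0009, 0, 0.15], [0, 0, 0, 0.0052, -0.0003, 0, 0.15], [0, 0, 0, 0.0051, 0.0003, 0, 0.15], [0, 0, 0, 0.005, 0.0009, 0, 0.15], [0, 0, 0, 0.0049, 0.0015, 0, 0.15], [0, 0, 0, 0.0047, 0.0022, 0, 0.15], [0, 0, 0, 0.0044, 0.0026, 0, 0.15], [0, 0, 0, 0.004, 0.0032, 0, 0.15], [0, 0, 0, 0.0036, 0.0037, 0, 0.15], [0, 0, 0, 0.0031, 0.0041, 0, 0.15], [0, 0, 0, 0.0026, 0.0044, 0, 0.15], [0, 0, 0, 0.002, 0.0047, 0, 0.15]] end 340.0
```

{"api": "arm_command", "payload": {
  "steps": [
    [[0,0,0,0.005,-0.0006,0,0.15],[0,0,0,0.0052,-0.0001,0,0.15],[0,0,0,0.0051,0.0003,0,0.15]]
  ]
}}

```text
t: 27.12
position: [0.425, 0.164, 0.2289]
eef_rot: [-179.9, 0.0, 82.4]
contact_force: [-2.2, -4.3, 4.6]
finger_gap: 0.0214
```

```bash
python3 st.py
```

```text
t 27.125 phi -82.9 r 41.84 z 0.2289 Frad 1.06 Ftan -4.73 Fz 4.6 gap 0.0214 tz [-0.73  0.4   0.05]
centre fit [1.1  0.41] r 42.43
```

{"api": "arm_command", "payload": {
  "steps": [
    [[0,0,0,0.005,0.0009,0,0.15],[0,0,0,0.0049,0.0015,0,0.15],[0,0,0,0.0047,0.0022,0,0.15]]
  ]
}}

```text
t: 27.5
position: [0.4318, 0.1782, 0.2288]
eef_rot: [-179.9, 0.0, 82.4]
contact_force: [-3.0, -3.2, 4.9]
finger_gap: 0.021
```

```bash
python3 st.py
```

```text
t 27.5 phi -61.2 r 41.93 z 0.2288 Frad 0.51 Ftan -4.34 Fz 4.9 gap 0.021 tz [-0.63  0.54  0.01]
centre fit [0.99 0.51] r 42.36
```

Still running free (~4.5 N). Continue.

{"api": "arm_command", "payload": {
  "steps": [
    [[0,0,0,0.0044,0.0026,0,0.15],[0,0,0,0.004,0.0032,0,0.15],[0,0,0,0.0036,0.0037,0,0.15]]
  ]
}}

```text
t: 27.88
position: [0.4429, 0.1888, 0.2288]
eef_rot: [-179.9, 0.0, 82.4]
contact_force: [-3.4, -3.4, 5.4]
finger_gap: 0.0208
```

```bash
python3 st.py
```

```text
t 27.875 phi -40.1 r 42.08 z 0.2288 Frad -1.1 Ftan -4.67 Fz 5.4 gap 0.0208 tz [-0.69  0.54 -0.  ]
centre fit [0.86 0.57] r 42.31
```

{"api": "arm_command", "payload": {
  "steps": [
    [[0,0,0,0.0031,0.0041,0,0.15],[0,0,0,0.0026,0.0044,0,0.15],[0,0,0,0.002,0.0047,0,0.15]]
  ]
}}

```text
t: 28.25
position: [0.4566, 0.1946, 0.2288]
eef_rot: [-179.9, 0.0, 82.4]
contact_force: [-5.9, -4.0, 7.3]
finger_gap: 0.0214
```

```bash
python3 st.py; python3 look.py 24;python3 circ.py 340 7 20
```

```text
t 28.25 phi -19.8 r 42.21 z 0.2288 Frad -2.61 Ftan -6.64 Fz 7.3 gap 0.0214 tz [-0.77  1.05 -0.01]
centre fit [0.73 0.57] r 42.26
28.25 [0.4566 0.1946 0.2288] [-1.7987e+02  2.0000e-02  8.2380e+01] [-5.93 -3.95  7.26] [-0.775  1.052 -0.012] 0.02140310018434828
press xy 40.95331014594075 13.297786129730913
[[0, 0, 0, 0.0015, 0.0049, 0, 0.15], [0, 0, 0, 0.0008, 0.0051, 0, 0.15], [0, 0, 0, 0.0002, 0.0051, 0, 0.15], [0, 0, 0, -0.0004, 0.0051, 0, 0.15], [0, 0, 0, -0.001, 0.005, 0, 0.15], [0, 0, 0, -0.0016, 0.0049, 0, 0.15], [0, 0, 0, -0.0022, 0.0046, 0, 0.15], [0, 0, 0, -0.0028, 0.0044, 0, 0.15], [0, 0, 0, -0.0033, 0.0039, 0, 0.15], [0, 0, 0, -0.0037, 0.0035, 0, 0.15], [0, 0, 0, -0.0041, 0.0031, 0, 0.15], [0, 0, 0, -0.0045, 0.0025, 0, 0.15], [0, 0, 0, -0.0047, 0.002, 0, 0.15], [0, 0, 0, -0.0049, 0.0013, 0, 0.15], [0, 0, 0, -0.0051, 0.0008, 0, 0.15], [0, 0, 0, -0.0051, 0.0001, 0, 0.15], [0, 0, 0, -0.0051, -0.0005, 0, 0.15], [0, 0, 0, -0.005, -0.0011, 0, 0.15], [0, 0, 0, -0.0049, -0.0017, 0, 0.15], [0, 0, 0, -0.0046, -0.0023, 0, 0.15]] end 480.0
```

View pics/s24.png

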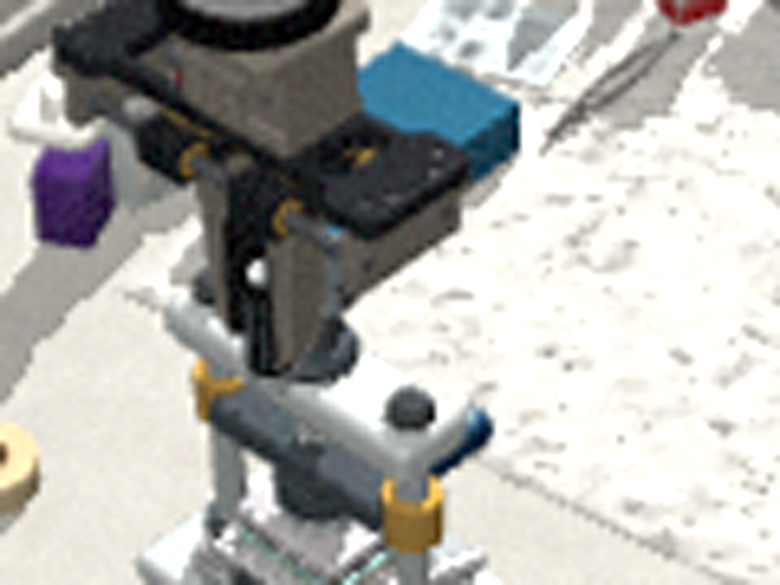

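{"api": "arm_command", "payload": {
  "steps": [
    [[0,0,0,0.0013,0.0049,0,0.15],[0,0,0,0.0006,0.0051,0,0.15]]
  ]
}}

```text
t: 28.6
position: [0.4663, 0.1954, 0.2288]
eef_rot: [-179.8, -0.0, 82.4]
contact_force: [-8.1, -0.2, 7.9]
finger_gap: 0.0211
```

```bash
python3 st.py
```

```text
t 28.6 phi -6.5 r 42.15 z 0.2288 Frad -0.38 Ftan -8.08 Fz 7.9 gap 0.0211 tz [-0.23  1.44 -0.02]
centre fit [0.62 0.55] r 42.2
```

{"api": "arm_command", "payload": {
  "steps": [
    [[0,0,0,0.0002,0.0025,0,0.15],[0,0,0,0,0.0025,0,0.15]]
  ]
}}

```text
t: 28.85
position: [0.4711, 0.1951, 0.2288]
eef_rot: [-179.8, -0.0, 82.4]
contact_force: [-9.1, -0.4, 7.6]
finger_gap: 0.021
```

```bash
python3 st.py
```

```text
t 28.85 phi -0.0 r 42.17 z 0.2288 Frad -1.62 Ftan -8.94 Fz 7.6 gap 0.021 tz [-0.08  1.58 -0.04]
centre fit [0.54 0.52] r 42.16
```

{"api": "arm_command", "payload": {
  "steps": [
    [[0,0,0,0,-0.0005,0,0.15],[0,0,0,0,0,0,0.15]]
  ]
}}

```text
t: 29.1
position: [0.4712, 0.1951, 0.2289]
eef_rot: [-179.9, -0.0, 82.4]
contact_force: [-6.4, -2.0, 5.9]
finger_gap: 0.0213
```

```bash
python3 st.py
```

```text
t 29.1 phi 0.2 r 42.18 z 0.2289 Frad -2.85 Ftan -6.09 Fz 5.9 gap 0.0213 tz [-0.19  1.01 -0.01]
centre fit [0.48 0.5 ] r 42.14
```

{"api": "arm_command", "payload": {
  "steps": [
    [[0,0,0,0,-0.0004,0,0.15],[0,0,0,0,0,0,0.4],[0,0,0,0,0,0,0.5],[0,0,0,0,0,0,0.5],[0,0,0,0,0,0,0.5],[0,0,0,0,0,-0.01,0.5],[0,0,0,0,0,-0.03,0.5],[0,0,0,0,0,-0.04,0.5],[0,0,0,0,0,-0.03,0.5],[0,0,0,-0.05,0,0,0.5],[0,0,0,-0.05,0,0,0.5],[0,0,0,-0.05,0,0,0.5],[0,0,0,-0.05,0,0,0.5],[0,0,0,0,0,0,0.5],[0,0,0,0,0,0,0.5]]
  ]
}}

```text
t: 30.98
position: [0.4454, -0.0036, 0.3395]
eef_rot: [180.0, -0.0, 82.3]
contact_force: [-0.2, -0.2, -0.4]
finger_gap: 0.0459
```

```bash
sed -i 's/150:240,265:385/180:270,275:395/' look.py; python3 look.py 25
```

```text
30.975 [ 0.4454 -0.0036  0.3395] [ 1.7995e+02 -3.0000e-02  8.2320e+01] [-0.21 -0.15 -0.38] [-0.058 -0.055 -0.046] 0.04587427532720879
press xy -156.90537365603888 -1.9638659629554267
```

View pics/s25.png

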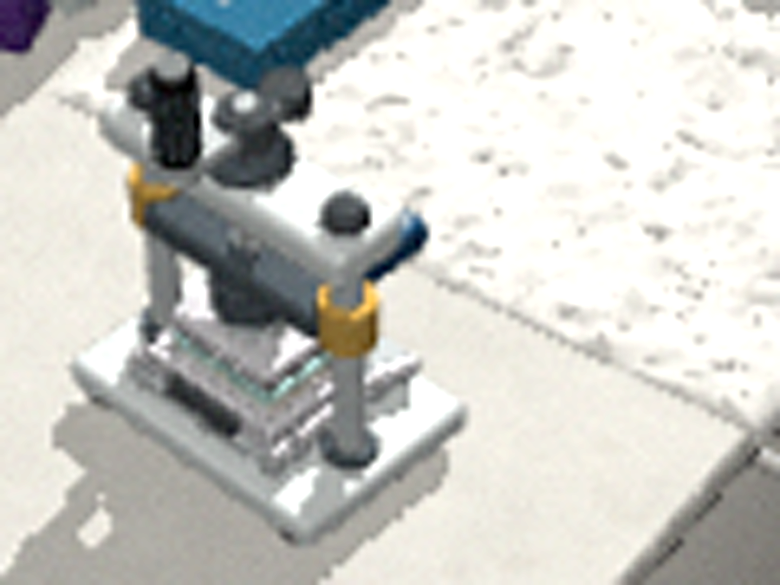

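View pics/t25.png

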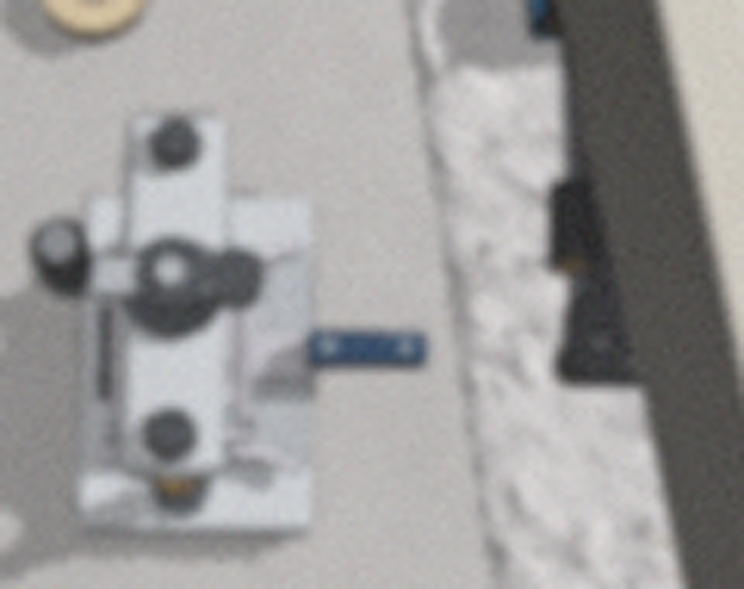

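Run:
```python
from h import *
S,T=pickle.load(open("p25.pkl","rb"))
f=lambda u,v:(280+(u+.5)/6.2-.5,160+(v+.5)/6.2-.5)
y=np.radians(82.38);C=np.array([.4643,.1522])+np.array([[np.cos(y),np.sin(y)],[np.sin(y),-np.cos(y)]]).T@[.00126,.00105]
ux=np.array([np.cos(y),np.sin(y)]);uy=np.array([-ux[1],ux[0]])
P=lambda w:((w[:2]-C)@ux*1000,(w[:2]-C)@uy*1000)
print("axis",C);print("cap",P(ray(f(58,240),*cam(T),.25)));print("grip ends",P(ray(f(312,347),*cam(T),.058)),P(ray(f(425,348),*cam(T),.058)))
```

```text
axis [0.46550781 0.15330964]
cap (np.float64(40.810201517134495), np.float64(1.4205171621835775))
grip ends (np.float64(-61.73643087356486), np.float64(2.734510399667254)) (np.float64(-113.79913770612984), np.float64(2.890309830200547))
```

```bash
python3 -c "
from bench import *
print(job_done()); print(state()['t'])"
```

```text
the job is handed in; nothing more can be done
None
the job is handed in; nothing more can be done
```

The carrier is home in the press and under about 94 N of platen load. The arm is clear of everything, and I handed the job in at about 31 s of the 72 s allowed.

- **Regrip:** The first grip closed late and left the carrier drooping by an estimated 1 to 4 degrees. I set it back on the bench and gripped it again at 55 N before carrying it over.
- **Insertion:** The carrier slid in level between the rails and came up against the back stop. The highest push reading was 30 N, against the 40 N limit; I eased it to about 9 N and released.
- **Winding:** I held the sleeve throughout and wound about 380° clockwise. The pull ran free at about 4.7 N and rose to 8.9 N while moving, 4.3 N above free running. That is about 94 N of load, inside the 50 to 160 N range. I then eased the pull and let go.
- **Last checks:**
  - In the top view the grip centre sits about 88 mm in front of the screw axis, which is the home distance.
  - The sleeve is where I left it, within about 2°.
  - The wrist force reads near zero.
- **Disagreements:**
  - The top camera shows the grip about 2.8 mm off the centre line. I put this down to camera calibration, because the rails allow only 1.5 mm.
  - The free-running pull scattered by about 0.5 N, so the load could be off by about 12 N either way.

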